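# Load the UV cabinet and set its cycle

### The job

The little UV cabinet is still switched on: first turn its selector anticlockwise all the way to the off stop, because the tray may only be opened with the lamp off. Then pull the tray out to its stop, lay the steel scoop flat across the two rails so that it does not touch the forceps already lying there, let go, and push the tray fully home. Finally turn the selector exactly four clicks clockwise from off, let go of it, and leave everything else on the bench where it is and the forceps in the tray.

Things in the scene. Friction and masses are not known exactly. Their poses are not given: they have to be found in the camera images.
- selector (a joint): the cabinet's selector knob, rad. 0 = off, its anticlockwise stop (white pointer at the red mark, to the left); grows clockwise as seen when facing the panel. A click every 0.393 (22.5 deg); other stop at 3.142, after eight clicks. A spring detent draws the released knob into the nearest click within 0.3 s and holds it; turning past a click takes at most about 0.15 N m
- selector_grip (a point): point on the knob's axis, 28 mm above the panel. Turns with the knob: z points out of the panel along the axis, always 35 deg from vertical, leaning to the cabinet's front; y lies along the grip bar towards the pointer, x across it. Black bar: 15 mm wide, 50 long, its top 13 mm above this point along z; below it a round skirt, 52 mm across, its top 20 mm below this point
- uv_cabinet: white UV cabinet, 300 mm wide (y), 235 deep (x), fixed to the bench; origin at bench height under the middle of its front; x points into it, z up. Front upright to 106 mm, then a panel slopes back at 35 deg for 122 mm, then a level top at 176 mm with a timer and petri dishes (fixed). Knob 60 mm up the slope, 90 mm to the right (-y) of the middle; else the panel is bare
- tray (a joint): how far the cabinet's tray is pulled out, m: 0 = fully home, 0.140 = at its stop. It slides straight out of the front, needs about 1.2 N plus 6 N per m/s, and stays where it is left
- tray_handle (a point): middle of the tray's handle: a level round steel bar 12 mm thick, 120 mm long along this frame's y, 70 mm above the bench. x points straight into the cabinet (pull along -x), z up. The tray's front plate, its face 40 mm behind the bar's axis, reaches from 13 to 96 mm above the bench and 147 mm either side; it may be pushed anywhere
- tray_rails (a point): centre of the tray's inside at the tops of its two rails, 30 mm above the bench; moves with the tray; axes as tray_handle. Inside 175 mm in x, 250 in y; walls end 20 mm above this point (front plate 66 mm above), floor 8 mm below; rails 4 mm wide run along x at y = +-45 mm. With the tray at its stop the cabinet's front is 52 mm behind (+x of) this point
- scoop_center (a point): centre of the stainless scoop, half-way up: 190 mm long along its own y, 18 to 24 mm wide, 9 mm thick, 35 g, lying flat on the bench (centre 4.5 mm up) to the left or the right of the cabinet; may be taken across its width at the middle. The scoop is body scoop
- forceps_center (a point): centre of the steel forceps (body forceps) that already lie across the tray's rails: 131 mm long along own y (about the tray's y), 20 mm wide, 8 mm thick, 22 g
- amber_bottle: smoky translucent bottle with a white screw cap and a yellow band, 62 mm across, 136 mm tall; bystander at the left; origin at the centre of its underside
- sample_jar: clear sample jar with a white lid, 52 mm across, 72 mm tall; bystander near the front edge; origin at the centre of its underside
- enzyme_bottle: small smoky translucent bottle with a blue cap and green band, 48 mm across, 96 mm tall; bystander to the right of the cabinet; origin at the centre of its underside
- scissors: blue-handled laboratory scissors lying flat, 84 x 174 x 8 mm (long along own y); bystander, lies on the side of the bench opposite the scoop; origin at the pivot, on the underside

How it is judged:
By the outcome, as a careful person would: the job done as asked, in the order asked, and still so for the second after the job is handed in, with the robot touching nothing.
It also fails if it takes over 67 s, if anything falls off the work surface, if the arm or the gripper's body presses on something with over 40 N, if the wrist force passes 120 N, or if a joint passes its speed limit or range.

### The arm

A 7-joint arm with a two-finger parallel gripper is mounted at the origin on a cart in front of the work surface, level with it; the furniture and walls round the work are solid. World frame = base frame: x ahead of the robot, y to its left, z up, the work surface at z = 0. Lengths are in m, angles in rad, forces in N, time in s.
With the tool pointing down it reaches from about 0.425 to 0.925 m from the base axis. Payload 6.8 kg.
Tool frame: the origin (TCP) lies midway between the tips of the shut fingers; the grasp point (between the pads) lies r.grasp_offset behind it (r.grasp_offset is the distance from the TCP to the grasp point, in m); z points along the fingers, y is the direction in which the jaws open and shut (so a half turn about z gives the same grasp; the last joint's range is limited). The gripper opens to 85 mm and grips with 20 to 120 N. Pads are 22 mm wide; open, the fingers measure 114 mm over their backs; the gripper's body (76 mm by 85 mm) begins 54 mm behind the grasp point. The pads swing forward as they close: fully open they stand 13 mm farther back than shut.
Start: joints at [-0.108, 0.477, 0.022, 1.555, -0.011, 1.109, -0.083], TCP at [0.675, 0, 0.231] pointing down, gripper open.
Joint ranges: [-2.96, 2.96], [-0.34, 2.1], [-1.41, 1.46], [0.24, 2.44], [-1.37, 4.51], [0.17, 1.92], [-2.96, 2.96]. Speed limits (rad/s): [2.39, 2.39, 3.14, 3.14, 3.14, 3.14, 3.14].

### API

Orientations are given as a rotation vector (axis times angle).
In Python, from bench import r gives the robot as it stands. The module is installed in compiled form; this text tells all that it offers.
- The arm moves only by the tool send_rows, never from a script. Its argument "moves" is one flat list of numbers, 4 for each row, row after row: the shift along the tool's x, y, z in mm, then the turn about the tool's z in degrees. A call has 1 to 8 rows; each row is the pose to reach, as a shift and turn from the pose commanded when the call began, along the tool's axes at that moment; what a row does not reach only later rows make up. A row lasts 1/8 s, in which the tool goes at most 62.5 mm and 10.7 degrees, less where a joint would pass 70% of its speed; a pose out of reach is approached as far as the arm can. A call with a gripper value outside its range is refused whole. "hand" is the closure, from 0 (fully open) to 1 (shut), set as the call begins (left out, the last holds). The fingers move at their own pace and stop on an object; "newtons" is the grip in N (left out, the last holds). Time passes only in rows, so rows that repeat a pose let the fingers close. It gives the time, the measured TCP pose, the force and the opening at its end, in the units of the state.
- r.get_obs(): the state, without advancing time (a new reading comes with each control period).
- r.grab_frame(name): name is "scene" or "side" or "wrist"; returns a dict with "img" (384x512x3 uint8, red, green, blue), "mtx" (3x3 intrinsics, pixels), "world_to_cam" (4x4, takes a point from world to camera coordinates). Camera axes: x right, y up, looking along -z (the intrinsics and any distortion apply to the point x, -y, -z); pixel columns grow to the right and rows downward; lengths in m; the calibration is good to about 2 mm. A picture is of the moment at which its call begins. There is no depth.
- r.hand_in(): hands the job in, once; it reports no verdict.
The state is a dict: "clock": time; "joints": joint angles; "qvel": joint speeds; "tau": joint torques, N m; "tcp_pos": TCP position; "orientation": TCP orientation; "contact_force": force on the tool from outside, world axes, zero at the start; "moment": the same for the moment, N m; "grip_width": finger opening in m.
Only numpy, scipy, OpenCV 4.12 (cv2) and the standard library are available. Lean on these libraries where they do the work, as an engineer would, in place of code of your own. Each camera call takes 0.05 s, during which the arm holds its last target.

## Working session

There is one attempt and no reset: what is moved stays moved. The work goes in short steps, Python scripts to look and compute and a tool call to move; the robot and the scene stay as the last step left them, time stands still between calls to the robot, and variables do not carry over. Pictures are saved under pics/ and viewed, and the job is handed in when it is done.

Besides the shell and the picture viewer there is one more tool, called after "Call:" as name(argument=value, ...) on one line, values as JSON. send_rows: Moves the arm, as the interface text tells. Its arguments: {"type":"object","properties":{"moves":{"type":"array"},"hand":{"type":"number"},"newtons":{"type":"number"}},"required":["moves"]}

```bash
mkdir -p pics; python3 - <<'E'
from bench import r
import cv2,numpy as np
print(r.get_obs(), r.grasp_offset)
for n in ["scene","side","wrist"]:
    f=r.grab_frame(n); cv2.imwrite(f"pics/a_{n}.png",f["img"][:,:,::-1]); print(n,f["mtx"],f["world_to_cam"],f.keys())
E
```

```text
{'clock': 0.0, 'joints': array([-0.10808281,  0.4777926 ,  0.02233996,  1.55644525, -0.01148165,
        1.1092649 , -0.08309339]), 'qvel': array([-0.00065123, -0.00011742, -0.00074833, -0.00083717,  0.00063483,
       -0.00047347,  0.00035297]), 'tau': array([-5.45967814e-04, -5.96443820e+01,  1.60769675e+00, -2.81194621e+01,
        1.24063640e-02,  9.39900521e-03,  2.20753498e-05]), 'tcp_pos': array([ 6.74422695e-01, -3.07857141e-05,  2.30333359e-01]), 'orientation': array([-2.22060617e+00, -2.22064851e+00,  2.13632115e-03]), 'contact_force': array([ 0.63396557, -1.00964461,  0.86488509]), 'moment': array([0.05333434, 0.04216593, 0.01794009]), 'grip_width': 0.08558746305161116} 0.0187
scene [[376.99865142   0.         257.98086735]
 [  0.         376.99865142 184.43141541]
 [  0.           0.           1.        ]] [[-0.89533061 -0.44532115  0.00849526  0.54339043]
 [ 0.26495432 -0.51717272  0.81383757 -0.21649805]
 [-0.35802556  0.73090455  0.58103033 -1.03342005]
 [ 0.          0.          0.          1.        ]] dict_keys(['img', 'mtx', 'world_to_cam'])
side [[432.60214813   0.         251.45352048]
 [  0.         432.60214813 191.64243503]
 [  0.           0.           1.        ]] [[ 0.42896114 -0.90328257  0.00853979 -0.19323095]
 [ 0.4687438   0.23066385  0.85268601 -0.3602112 ]
 [-0.77218624 -0.3617662   0.52235393 -1.05995592]
 [ 0.          0.          0.          1.        ]] dict_keys(['img', 'mtx', 'world_to_cam'])
wrist [[342.22101396   0.         257.09094358]
 [  0.         342.22101396 187.76643683]
 [  0.           0.           1.        ]] [[ 9.99998099e-01 -2.49747229e-04 -1.93373046e-03 -6.73620608e-01]
 [-3.15382958e-04  9.57983882e-01 -2.86821867e-01  3.61207073e-02]
 [ 1.92411557e-03  2.86821931e-01  9.57981982e-01 -3.79169023e-01]
 [ 0.00000000e+00  0.00000000e+00  0.00000000e+00  1.00000000e+00]] dict_keys(['img', 'mtx', 'world_to_cam'])
```

View pics/a_scene.png

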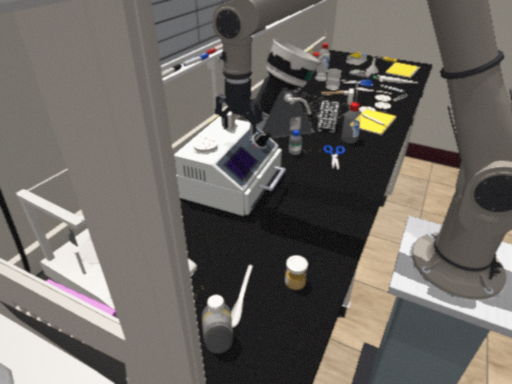

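View pics/a_side.png

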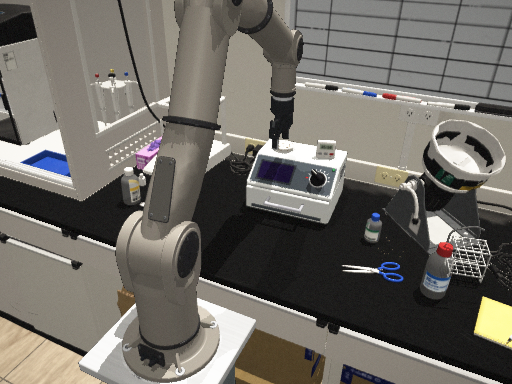

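View pics/a_wrist.png

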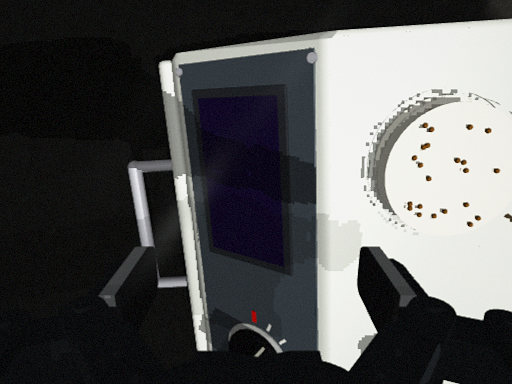

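```bash
python3 - <<'E'
import cv2
a=cv2.imread("pics/a_side.png");c=a[130:230,235:360];cv2.imwrite("pics/b1.png",cv2.resize(c,None,fx=6,fy=6,interpolation=cv2.INTER_CUBIC))
a=cv2.imread("pics/a_scene.png");c=a[115:220,170:295];cv2.imwrite("pics/b2.png",cv2.resize(c,None,fx=5.6,fy=5.6,interpolation=cv2.INTER_CUBIC))
c=a[250:360,190:320];cv2.imwrite("pics/b3.png",cv2.resize(c,None,fx=5,fy=5,interpolation=cv2.INTER_CUBIC))
E
```

```text
(no output)
```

View pics/b1.png

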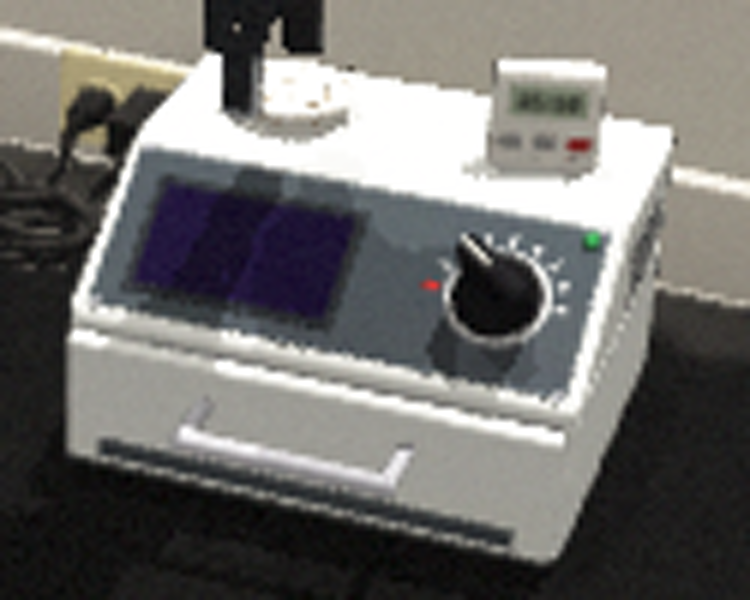

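View pics/b2.png

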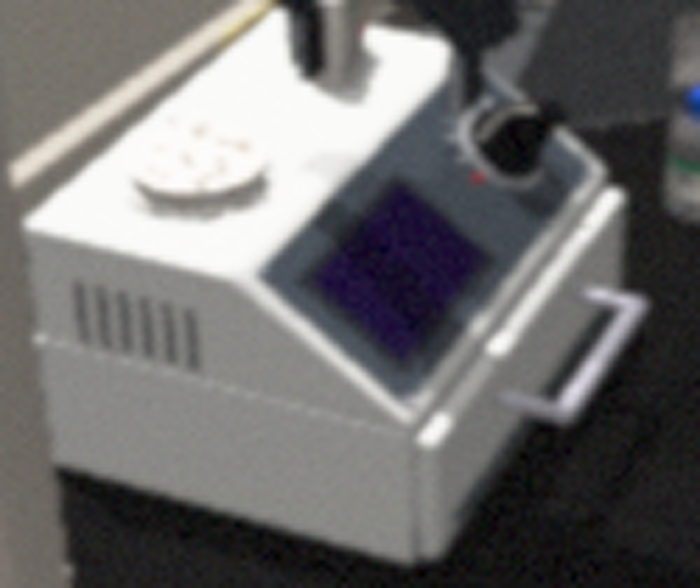

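View pics/b3.png

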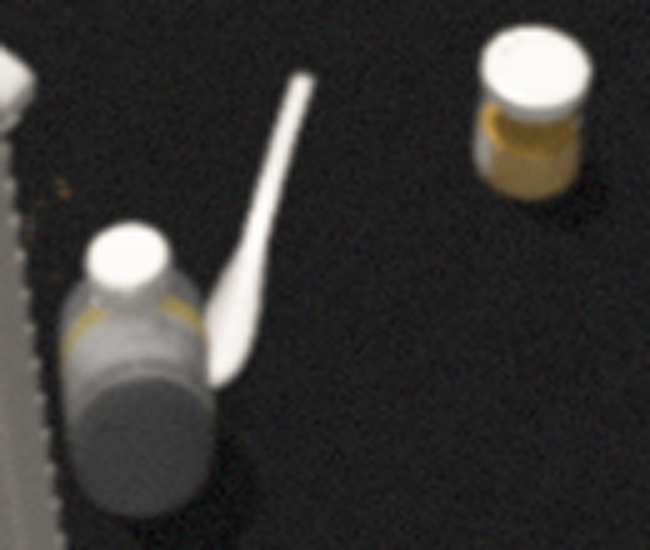

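```bash
cat > h.py <<'E'
import numpy as np,cv2,json
from scipy.optimize import least_squares
from scipy.spatial.transform import Rotation as R
cams={}
def grab(n,name=None):
    from bench import r
    f=r.grab_frame(n)
    if name: cv2.imwrite(f"pics/{name}.png",f["img"][:,:,::-1])
    np.savez(f"cam_{n}.npz",m=f["mtx"],w=f["world_to_cam"]); return f
def proj(m,w,P):
    P=np.atleast_2d(P); c=P@w[:3,:3].T+w[:3,3]; return np.c_[m[0,0]*c[:,0]/-c[:,2]+m[0,2], m[1,1]*-c[:,1]/-c[:,2]+m[1,2]]
def ray(m,w,px):
    d=np.array([(px[0]-m[0,2])/m[0,0],-(px[1]-m[1,2])/m[1,1],-1.]); Rw=w[:3,:3].T
    return -Rw@w[:3,3], Rw@d
def atz(m,w,px,z):
    o,d=ray(m,w,px); return o+d*(z-o[2])/d[2]
def load(n):
    f=np.load(f"cam_{n}.npz"); return f["m"],f["w"]
def cab(p,P):
    c,s=np.cos(p[2]),np.sin(p[2]); P=np.atleast_2d(P)
    return np.c_[p[0]+c*P[:,0]-s*P[:,1],p[1]+s*P[:,0]+c*P[:,1],P[:,2]]
E
python3 - <<'E'
from h import *
for n in ["scene","side","wrist"]: grab(n)
S,D,W=load("scene"),load("side"),load("wrist")
obs=[(S,(243.2,215),(0,.15,0)),(S,(242.9,189.1),(0,.15,.106)),(S,(214.6,164.1),(.1,.15,.176)),(S,(175.4,155.7),(.235,.15,.176)),
(D,(347,150.8),(.235,-.15,.176)),(D,(337,167),(.1,-.15,.176)),(D,(331.7,198.3),(0,-.15,.106)),(W,(332,36),(.1,.15,.176))]
def res(p): return np.concatenate([proj(*C,cab(p,P))[0]-u for C,u,P in obs])
s=least_squares(res,[.63,0,0],loss='soft_l1'); print(s.x); print(res(s.x).reshape(-1,2).round(1))
p=s.x; np.save("cab.npy",p)
k=cab(p,[.06*np.cos(.6109),-.09,.106+.06*np.sin(.6109)]); print("knob",k)
for C in (S,D,W): print(proj(*C,k))
# handle from ends: side bar ends
o=lambda C,x,y,f,ox,oy:(C,(x/f+ox,y/f+oy))
for a,b in [(((245,205)),None)]: pass
print("handle L side/R side at z=.07", [atz(*D,(x/6+235,y/6+130),.07) for x,y in ((180,435),(392,482))])
print("scene", [atz(*S,(x/5.6+170,y/5.6+115),.07) for x,y in ((570,412),(642,303))])
print("wrist", [atz(*W,u,.07) for u in ((134,168),(152,283))])
print("scoop", [atz(*S,(x/5+190,y/5+250),.0045) for x,y in ((303,75),(222,387),(258,245),(235,255),(262,262))])
print("jar,bottle", atz(*S,(190+105,250+35),0), atz(*S,(190+28,250+90),0),atz(*S,(190+25,250+50),.136))
E
```

```text
[ 0.62119877 -0.05577114  0.04974882]
[[-0.5  2.1]
 [-0.7  0.8]
 [-3.4 -1.5]
 [-2.7 -2.8]
 [ 2.3 -0.6]
 [ 4.1 -0.6]
 [ 0.1  0.2]
 [-0.7 -0. ]]
knob [[ 0.67476144 -0.14321574  0.14041629]]
[[259.20812352 140.68578337]]
[[318.84077053 178.93175534]]
[[257.76532894 357.73051601]]
handle L side/R side at z=.07 [array([0.56162317, 0.00290264, 0.07      ]), array([ 0.56951171, -0.12037974,  0.07      ])]
scene [array([0.55764249, 0.00250324, 0.07      ]), array([ 0.56568744, -0.11946319,  0.07      ])]
wrist [array([0.56238842, 0.00209691, 0.07      ]), array([ 0.56823237, -0.11680756,  0.07      ])]
scoop [array([0.49805511, 0.26363948, 0.0045    ]), array([0.44422864, 0.44827661, 0.0045    ]), array([0.46693031, 0.37189755, 0.0045    ]), array([0.47414446, 0.38215545, 0.0045    ]), array([0.46042608, 0.37980848, 0.0045    ])]
jar,bottle [0.36699419 0.26885582 0.        ] [0.4629593  0.48975675 0.        ] [0.46370233 0.48636219 0.136     ]
```

Call:
send_rows(moves=[-30,0,0,-2.9,-60,0,0,-2.9,-60,0,0,-2.9], hand=1)

```text
clock: 0.68
tcp_pos: [0.6747, -0.064, 0.2313]
orientation: [2.17, 2.27, -0.003]
contact_force: [0.4, 0.6, 0.4]
grip_width: 0.0322
```

```bash
python3 - <<'E'
from h import *
from bench import r
grab("wrist","c_w"); grab("side","c_side")
o=r.get_obs(); print(o['clock'],o['tcp_pos'],o['orientation'],o['grip_width'])
E
```

```text
0.775 [ 0.67500393 -0.05957813  0.231235  ] [-2.16459976e+00 -2.27620607e+00 -6.63186929e-04] 0.016421007926893126
```

View pics/c_w.png

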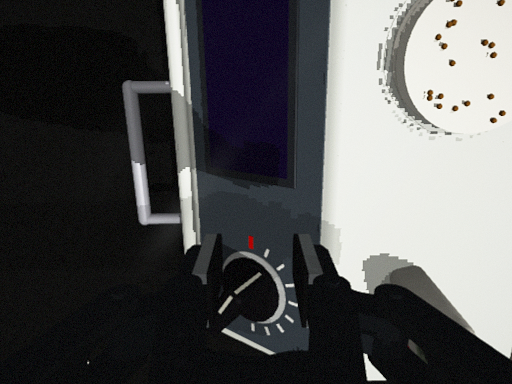

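```bash
cat >> h.py <<'E'
A=np.deg2rad(35)
def knobpt(p,y,t,h): # y left, t upslope, h off panel, mm
    y,t,h=[np.asarray(v,float)*1e-3 for v in (y,t,h)]
    P=np.stack(np.broadcast_arrays(.06*np.cos(A)+t*np.cos(A)-h*np.sin(A), -.09+y, .106+.06*np.sin(A)+t*np.sin(A)+h*np.cos(A)),-1)
    return cab(p,P)
E
python3 - <<'E'
from h import *
p=np.load("cab.npy")
for n,f in (("c_w","wrist"),("c_side","side")):
    C=load(f); im=cv2.imread(f"pics/{n}.png"); k=3 if f=="wrist" else 5
    x0,y0,x1,y1=(120,60,340,360) if f=="wrist" else (240,140,350,235)
    k=2 if f=="wrist" else 7
    c=cv2.resize(im[y0:y1,x0:x1],None,fx=k,fy=k,interpolation=cv2.INTER_CUBIC)
    T=lambda P: [tuple(int(v) for v in (q-(x0,y0)+.5)*k) for q in proj(*C,P)]
    a=np.linspace(0,2*np.pi,60)
    def poly(P,col,closed=False): cv2.polylines(c,[np.array(T(P))],closed,col,1)
    poly(knobpt(p,26*np.cos(a),26*np.sin(a),8),(0,255,0),True)
    for th in range(9):
        q=np.deg2rad(22.5*th); poly(knobpt(p,[30*np.cos(q),36*np.cos(q)],[30*np.sin(q),36*np.sin(q)],[0,0]),(255,0,255))
    for th in (45,67.5):
        q=np.deg2rad(th); poly(knobpt(p,[0,25*np.cos(q)],[0,25*np.sin(q)],[41,41]),(0,255,255))
    poly(cab(p,[[0,.15,.106],[0,-.15,.106],[.1,-.15,.176],[.1,.15,.176]]),(0,128,255),True)
    poly(cab(p,[[-.057,.06,.07],[-.057,-.06,.07]]),(0,255,0))
    cv2.imwrite(f"pics/{n}_o.png",c)
E
```

```text
(no output)
```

View pics/c_w_o.png

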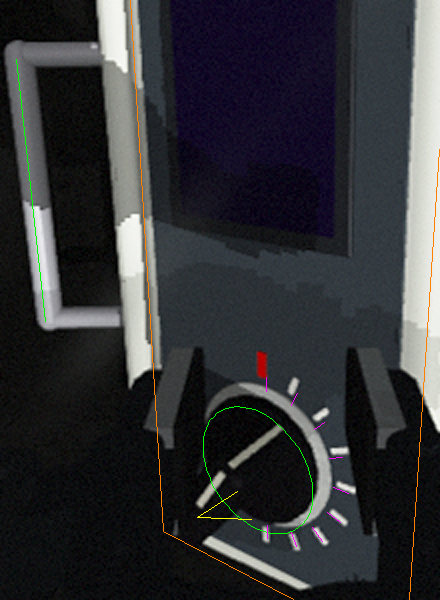

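View pics/c_side_o.png

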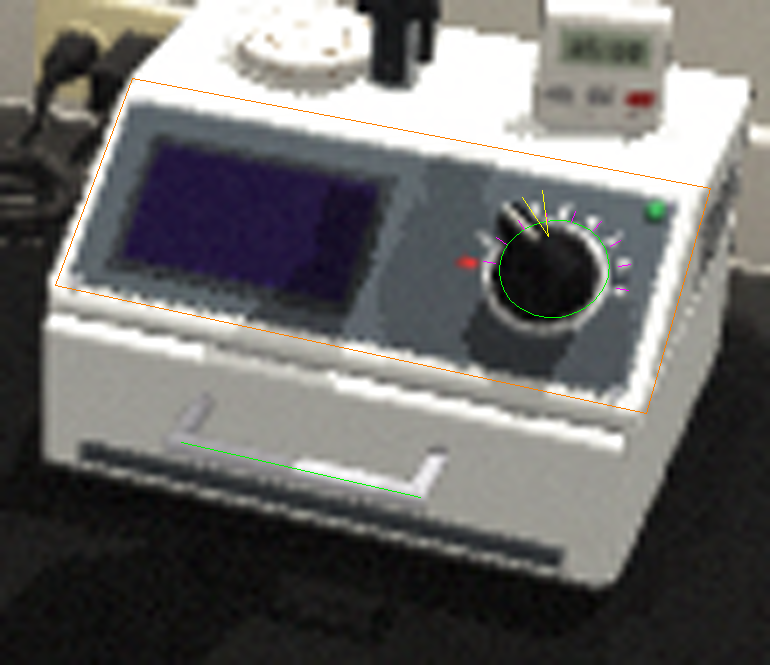

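```bash
python3 - <<'E'
from h import *
W,D,S=load("wrist"),load("side"),load("scene")
tw=np.array([(262,364),(294,386),(321,413),(340,451),(345,488),(338,518),(320,536),(294,541),(266,533)])/2+(120,60)-.25
sd=np.array([(467,263),(485,241)])/7+(240,140)-.5
sd8=np.array([(613,244),(624,266),(622,291)])/7+(240,140)-.5
sbl=np.array([(50,290),(642,412),(708,188),(130,80)])/7+(240,140)-.5
def model(v):
    p=v[:3];rr=v[3];q=np.deg2rad(22.5*np.arange(9))
    tk=knobpt(p,rr*np.cos(q),rr*np.sin(q),0*q)
    e=[proj(*W,tk)-tw]
    e.append((proj(*D,tk[[0,1]])-sd)); e.append(proj(*D,tk[[6,7,8]])-sd8)
    hd=cab(p,[[v[4],.057,.07],[v[4],-.057,.07]])
    e.append(proj(*W,hd)-(np.array([(18,52),(48,318)])/2+(120,60)))
    e.append(proj(*D,hd)-(np.array([(180,437),(418,492)])/7+(240,140)))
    e.append(.5*(proj(*S,hd)-(np.array([(570,412),(642,303)])/5.6+(170,115))))
    return e
f=lambda v:np.concatenate([x.ravel() for x in model(v)])
s=least_squares(f,[.62,-.055,.05,36,-.057],loss='soft_l1'); print(s.x)
for e in model(s.x): print(e.round(1).tolist())
np.save("cab2.npy",s.x)
p=s.x[:3]; print(knobpt(p,0,0,0),knobpt(p,0,0,28)); print(cab(p,[s.x[4],0,.07]))
E
```

```text
[ 0.61913341 -0.05340751  0.05650961 36.76741582 -0.05369773]
[[-0.2, 2.1], [-0.4, -0.6], [0.0, 0.3], [-0.0, -0.5], [0.6, -0.7], [0.4, -0.5], [-0.0, -0.0], [-0.1, 0.2], [-0.6, 0.3]]
[[1.1, -0.2], [0.5, -0.5]]
[[0.4, -0.6], [0.3, -0.2], [0.3, 0.0]]
[[0.3, 4.5], [-0.4, -3.5]]
[[0.0, 0.1], [-1.5, -0.4]]
[[-0.5, -0.4], [-0.8, 0.3]]
[[ 0.67328724 -0.14048793  0.14041459]] [[ 0.65725273 -0.141395    0.16335084]]
[[ 0.56552139 -0.05644034  0.07      ]]
```

```bash
cat >> h.py <<'E'
Q=np.load("cab2.npy") if __import__("os").path.exists("cab2.npy") else None
def to(P,note=""):
    """P world mm->shift from the measured pose"""
    from bench import r
    o=r.get_obs(); Rt=R.from_rotvec(o['orientation']).as_matrix()
    y=np.degrees(np.arctan2(Rt[1,0],Rt[0,0])) # tool x heading
    for q in np.atleast_2d(P): print(note,"shift",(Rt.T@(q-o['tcp_pos'])*1e3).round(1),end=" ")
    print("toolx heading",y.round(2),"tcp",o['tcp_pos'].round(4),"F",o['contact_force'].round(1),"t",o['clock'],"w",round(o['grip_width'],4))
def K(x,y,z): # cab-frame mm rel. knob foot
    return cab(Q[:3],[.06*np.cos(A)+x*1e-3,-.09+y*1e-3,.106+.06*np.sin(A)+z*1e-3])[0]
def CB(x,y,z): return cab(Q[:3],[x*1e-3,y*1e-3,z*1e-3])[0]
E
python3 -c "
from h import *
to([K(34,14,85),K(34,14,44),K(15,14,34),K(5,14,34),K(0,14,34),K(-3,14,34)]); print('want heading',90+np.degrees(Q[2]))"
```

```text
shift [-66.5  28.1   5.8]  shift [-66.5  28.1  46.8]  shift [-66.7   9.1  56.8]  shift [-66.7  -0.9  56.8]  shift [-66.8  -5.9  56.8]  shift [-66.8  -8.9  56.8] toolx heading 92.88 tcp [ 0.675  -0.0596  0.2312] F [-0.4 -0.5 -0.1] t 0.775 w 0.0164
want heading 93.2377619048656
```

Call:
send_rows(moves=[-40,18,3,0,-67,28,6,0,-67,28,30,0,-67,28,47,0,-67,28,47,0], hand=1)

```text
clock: 1.4
tcp_pos: [0.7054, -0.1234, 0.1823]
orientation: [-2.16, -2.277, 0.002]
contact_force: [0.9, 0.2, 1.0]
grip_width: -0.0002
```

```bash
python3 -c "
from h import *
to([K(15,14,34),K(0,14,34),K(-3,14,34)])
grab('wrist','d_w');grab('side','d_s')
a=cv2.imread('pics/d_w.png')[150:,130:400];b=cv2.resize(cv2.imread('pics/d_s.png')[130:230,260:360],None,fx=4,fy=4)
cv2.imwrite('pics/d.png',cv2.hconcat([cv2.resize(a,(460,400)),b][:1]+[b[:,:340]]))"
```

```text
shift [ -1.3 -18.    8. ]  shift [ -1.4 -33.    8. ]  shift [ -1.4 -36.    8.1] toolx heading 93.03 tcp [ 0.7054 -0.1234  0.1823] F [0.9 0.2 1. ] t 1.4 w -0.0002
```

View pics/d.png

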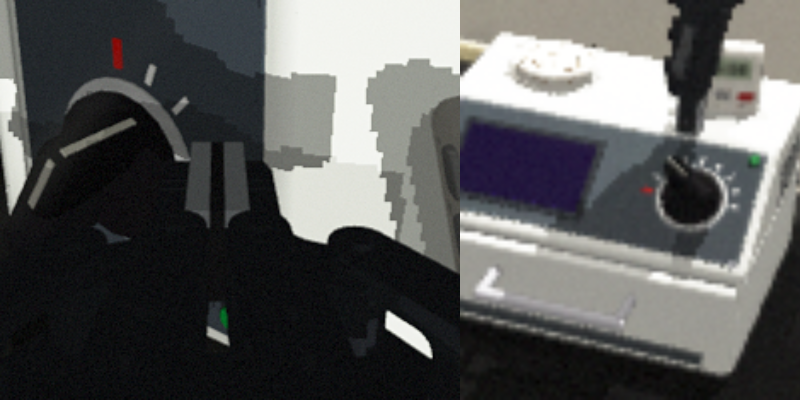

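Call:
send_rows(moves=[-1,-10,5,0,-1,-18,8,0,-1,-22,8,0,-1,-26,8,0,-1,-30,8,0,-1,-33,8,0,-1,-35,8,0,-1,-35,8,0])

```text
clock: 2.5
tcp_pos: [0.6728, -0.1272, 0.1772]
orientation: [2.162, 2.277, 0.005]
contact_force: [4.4, 2.4, 1.0]
grip_width: -0.0002
```

```bash
python3 -c "
from h import *
to([K(15,14,34),K(0,14,34),K(-3,14,34)])
grab('wrist','e_w');grab('side','e_s')
a=cv2.imread('pics/e_w.png')[150:,130:400];b=cv2.resize(cv2.imread('pics/e_s.png')[130:230,260:360],None,fx=4,fy=4)
cv2.imwrite('pics/e.png',cv2.hconcat([cv2.resize(a,(460,400)),b][:1]+[b[:,:340]]))"
```

```text
shift [ 0.8 14.7  2.9]  shift [ 0.7 -0.3  2.8]  shift [ 0.7 -3.3  2.8] toolx heading 92.95 tcp [ 0.6728 -0.1272  0.1772] F [4.4 2.4 1. ] t 2.5 w -0.0002
```

View pics/e.png

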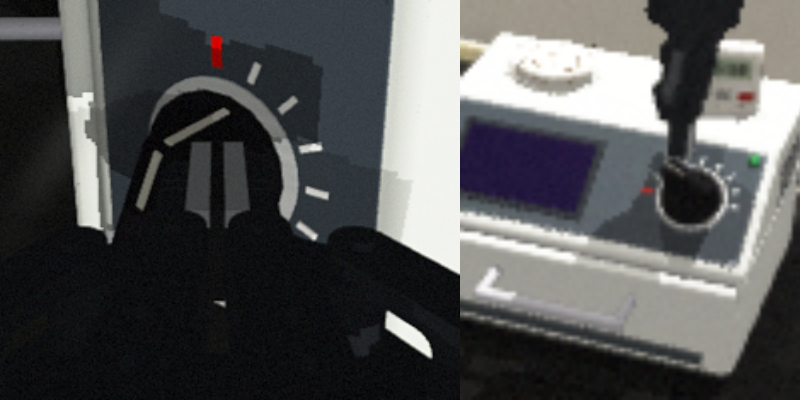

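```bash
python3 -c "
from h import *
a=cv2.imread('pics/e_w.png')[170:330,190:350];a=cv2.convertScaleAbs(a,alpha=2.5,beta=20);b=cv2.convertScaleAbs(cv2.imread('pics/e_s.png')[160:195,300:345],alpha=1.8,beta=10)
cv2.imwrite('pics/e2.png',cv2.hconcat([cv2.resize(a,(480,480),interpolation=cv2.INTER_CUBIC),cv2.resize(b,(320,249),interpolation=cv2.INTER_CUBIC)] if 0 else [cv2.resize(a,(480,480),interpolation=cv2.INTER_CUBIC),cv2.copyMakeBorder(cv2.resize(b,(320,249),interpolation=cv2.INTER_CUBIC),0,231,0,0,0)]))
m,w=load('wrist')
for th in (0,22.5,45,67.5):
  q=np.deg2rad(th);print(th,((proj(m,w,np.vstack([knobpt(Q[:3],s*np.cos(q),s*np.sin(q),41) for s in (-25,0,25)]))-(190,170))*3).round().tolist())
"
```

```text
0 [[62.0, 450.0], [55.0, 317.0], [47.0, 172.0]]
22.5 [[20.0, 420.0], [55.0, 317.0], [96.0, 199.0]]
45 [[-16.0, 376.0], [55.0, 317.0], [139.0, 246.0]]
67.5 [[-41.0, 326.0], [55.0, 317.0], [170.0, 307.0]]
```

View pics/e2.png

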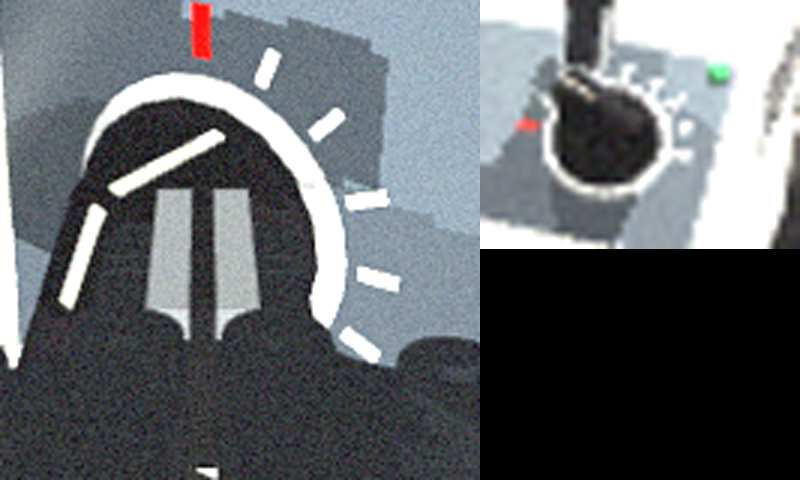

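Call:
send_rows(moves=[0,-2,1,0,0,-4,2,0,0,-6,3,0,0,-8,3,0,0,-8,3,0])

```text
clock: 3.22
tcp_pos: [0.6708, -0.127, 0.1769]
orientation: [2.155, 2.27, 0.019]
contact_force: [18.1, 2.6, 3.1]
grip_width: 0.0
```

```bash
cat > look.py <<'E'
from h import *
import sys
n=sys.argv[1]
grab('wrist',n+'_w');grab('side',n+'_s')
a=cv2.imread(f'pics/{n}_w.png')[160:350,190:380];a=cv2.convertScaleAbs(a,alpha=2,beta=10);b=cv2.convertScaleAbs(cv2.imread(f'pics/{n}_s.png')[160:195,300:345],alpha=1.5,beta=10)
cv2.imwrite(f'pics/{n}.png',cv2.hconcat([cv2.resize(a,(480,480),interpolation=cv2.INTER_CUBIC),cv2.copyMakeBorder(cv2.resize(b,(320,249),interpolation=cv2.INTER_CUBIC),0,231,0,0,0)]))
m,w=load('wrist')
for th in (0,22.5,45,67.5,90,112.5):
  q=np.deg2rad(th);print(th,((proj(m,w,np.vstack([knobpt(Q[:3],s*np.cos(q),s*np.sin(q),41) for s in (0,25)]))-(190,160))*480/190).round().tolist())
to([K(0,14,34)])
E
python3 look.py f
```

```text
0 [[56.0, 295.0], [50.0, 173.0]]
22.5 [[56.0, 295.0], [92.0, 195.0]]
45 [[56.0, 295.0], [130.0, 235.0]]
67.5 [[56.0, 295.0], [156.0, 286.0]]
90 [[56.0, 295.0], [165.0, 338.0]]
112.5 [[56.0, 295.0], [157.0, 381.0]]
 shift [0.4 1.7 2.5] toolx heading 93.0 tcp [ 0.6708 -0.127   0.1769] F [16.6  3.   2.1] t 3.325 w -0.0001
```

View pics/f.png

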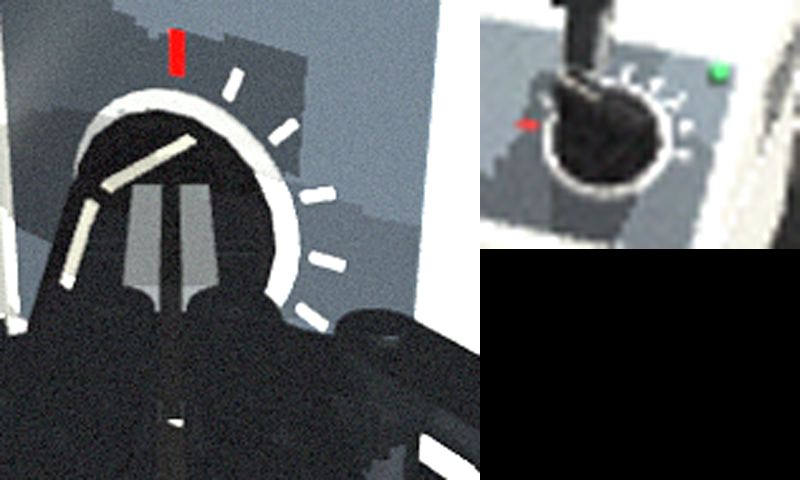

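```bash
python3 -c "
from h import *
from bench import r
o=r.get_obs();print(o['moment'],o['contact_force'],o['tcp_pos'])
m,w=load('wrist');print((proj(m,w,o['tcp_pos'])))
for dx in (-15,-8,0,8,15):
  for dy in (-11,11): print(dx,dy,((proj(m,w,o['tcp_pos']+np.array([dx,dy,0])/1e3)-(190,160))*480/190).round())
im=cv2.imread('pics/f_w.png')[200:384,180:340];cv2.imwrite('pics/f3.png',cv2.resize(cv2.convertScaleAbs(im,alpha=6,beta=20),None,fx=3.2,fy=3.2,interpolation=cv2.INTER_CUBIC))
im=cv2.imread('pics/f_s.png')[140:200,290:350];cv2.imwrite('pics/f4.png',cv2.resize(cv2.convertScaleAbs(im,alpha=3,beta=20),None,fx=9,fy=9,interpolation=cv2.INTER_CUBIC))
"
```

```text
[ 0.72934679 -3.88915053 -0.0218021 ] [16.57625511  2.96368998  2.06498051] [ 0.67080746 -0.12699421  0.17691344]
[[257.87012882 253.53118309]]
-15 -11 [[ 87. 287.]]
-15 11 [[ 90. 177.]]
-8 -11 [[125. 288.]]
-8 11 [[130. 179.]]
0 -11 [[168. 290.]]
0 11 [[175. 181.]]
8 -11 [[211. 291.]]
8 11 [[219. 182.]]
15 -11 [[249. 293.]]
15 11 [[259. 184.]]
```

View pics/f3.png

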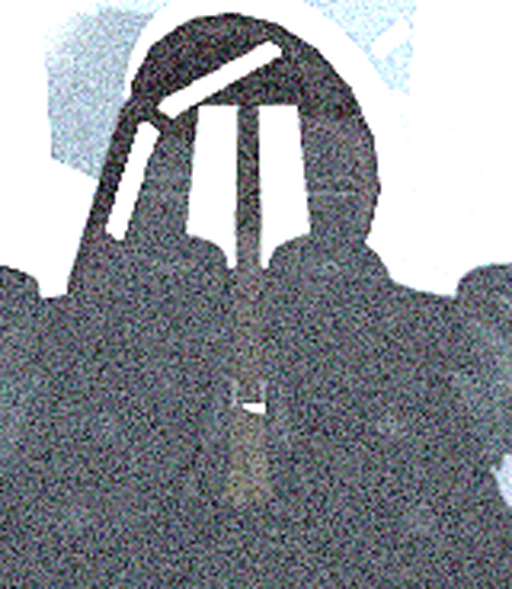

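View pics/f4.png

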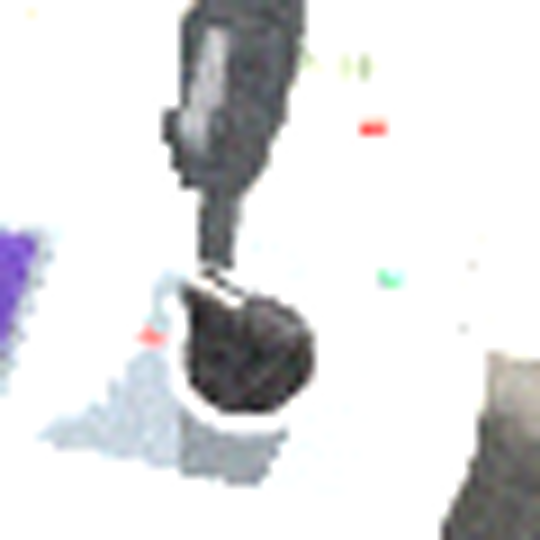

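Call:
send_rows(moves=[0,6,0,0,7,7,0,0,7,4,1,0,8,1,2,0,9,-2,2,0,10,-4,2,0,10,-6,2,0,10,-6,2,0])

```text
clock: 4.32
tcp_pos: [0.6636, -0.1201, 0.1743]
orientation: [2.156, 2.268, 0.014]
contact_force: [17.6, -1.8, -0.2]
grip_width: -0.0003
```

```bash
python3 look.py g
```

```text
0 [[93.0, 336.0], [88.0, 216.0]]
22.5 [[93.0, 336.0], [131.0, 239.0]]
45 [[93.0, 336.0], [170.0, 280.0]]
67.5 [[93.0, 336.0], [196.0, 331.0]]
90 [[93.0, 336.0], [205.0, 383.0]]
112.5 [[93.0, 336.0], [196.0, 425.0]]
 shift [-6.8  8.6  0. ] toolx heading 92.9 tcp [ 0.6636 -0.1201  0.1743] F [16.7 -1.3 -0.1] t 4.425 w -0.0002
```

View pics/g.png

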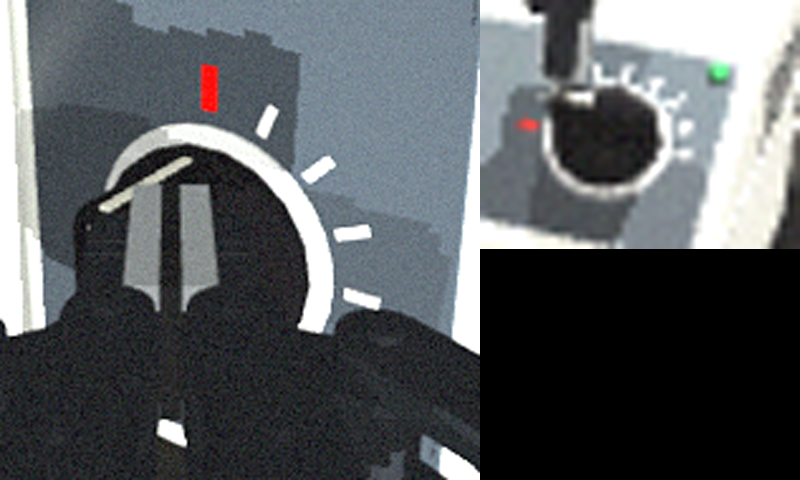

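Call:
send_rows(moves=[0,10,0,0,0,25,-15,0,0,25,-50,0,0,15,-50,0,0,15,-50,0])

```text
clock: 5.05
tcp_pos: [0.6701, -0.1189, 0.2203]
orientation: [-2.164, -2.274, 0.004]
contact_force: [0.7, -0.7, -0.5]
grip_width: 0.0001
```

```bash
python3 look.py g2; python3 -c "
from h import *
im=cv2.imread('pics/g2_s.png')[150:210,285:355];cv2.imwrite('pics/g3.png',cv2.resize(cv2.convertScaleAbs(im,alpha=1.7,beta=20),None,fx=9,fy=9,interpolation=cv2.INTER_CUBIC))"
```

```text
0 [[83.0, 228.0], [79.0, 130.0]]
22.5 [[83.0, 228.0], [111.0, 146.0]]
45 [[83.0, 228.0], [140.0, 177.0]]
67.5 [[83.0, 228.0], [160.0, 216.0]]
90 [[83.0, 228.0], [168.0, 257.0]]
112.5 [[83.0, 228.0], [161.0, 292.0]]
 shift [-8.2  1.5 45.5] toolx heading 92.88 tcp [ 0.6707 -0.1184  0.2199] F [-0.2  0.2  0.2] t 5.15 w -0.0004
```

View pics/g2.png

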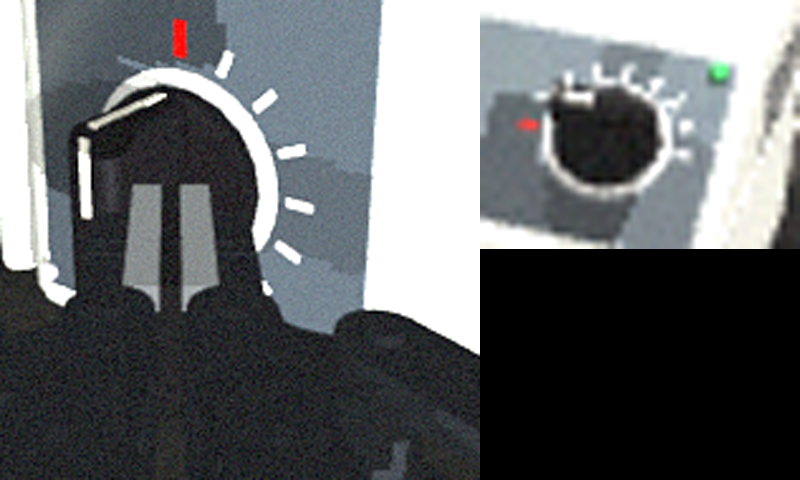

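View pics/g3.png

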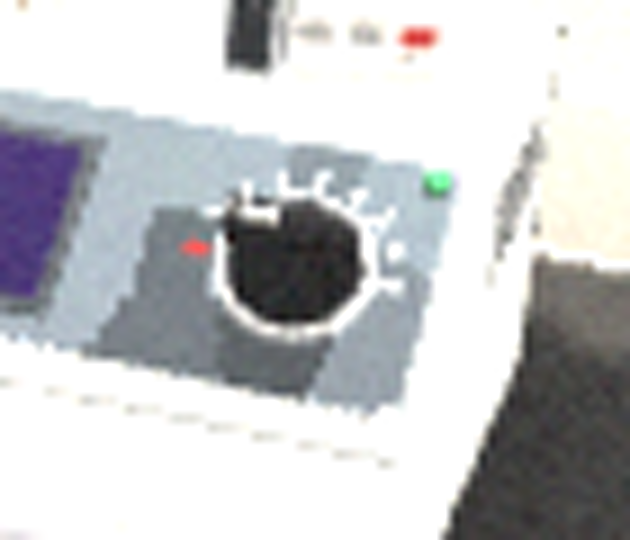

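```bash
python3 -c "
from h import *
h=Q[4]*1e3
to([CB(h,0,140),CB(h,0,58),CB(h-140,0,58)])"
```

```text
shift [  67.2 -101.7   80.2]  shift [  67.1 -101.5  162.2]  shift [  66.3 -241.5  162.6] toolx heading 92.88 tcp [ 0.6707 -0.1184  0.2199] F [-0.2  0.2  0.2] t 5.15 w -0.0004
```

Call:
send_rows(moves=[20,-50,5,0,50,-100,30,-0.4,67,-101,70,-0.4,67,-101,85,-0.4,67,-101,85,-0.4], hand=0.6)

```text
clock: 5.78
tcp_pos: [0.5676, -0.0573, 0.1354]
orientation: [-2.156, -2.283, 0.003]
contact_force: [1.0, -0.4, 0.2]
grip_width: 0.0342
```

```bash
python3 -c "
from h import *
h=Q[4]*1e3
to([CB(h,0,58),CB(h-140,0,58)])
grab('wrist','h_w');grab('side','h_s')
p=CB(h,0,70);print(proj(*load('wrist'),[CB(h,60,70),CB(h,-60,70)]))"
```

```text
shift [ 1.  -1.9 77.4]  shift [   1.1 -141.9   77.7] toolx heading 93.27 tcp [ 0.5676 -0.0573  0.1354] F [ 1.  -0.4  0.2] t 5.775 w 0.0342
[[254.56438782 108.25350725]
 [254.89243054 286.03211366]]
```

View pics/h_w.png

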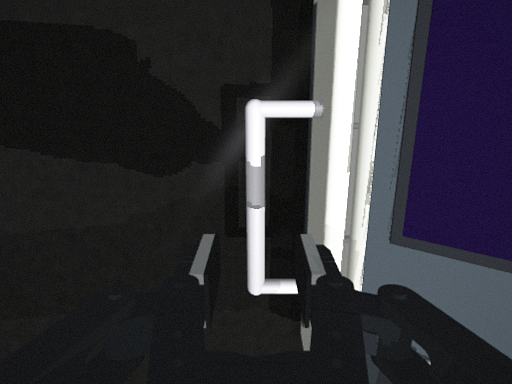

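Call:
send_rows(moves=[1,-2,30,0,1,-2,60,0,1,-2,76,0,1,-2,76,0])

```text
clock: 6.38
tcp_pos: [0.5658, -0.056, 0.0601]
orientation: [-2.157, -2.283, 0.001]
contact_force: [-0.5, 0.5, 0.6]
grip_width: 0.0343
```

Call:
send_rows(moves=[0,0,0,0,0,0,0,0,0,0,0,0,0,0,0,0], hand=1, newtons=40)

```text
clock: 6.88
tcp_pos: [0.5663, -0.0558, 0.0616]
orientation: [2.156, 2.283, 0.001]
contact_force: [-2.7, 0.6, 5.4]
grip_width: 0.0105
```

Call:
send_rows(moves=[0,-15,0,0,0,-40,0,0,0,-65,0,0,0,-90,0,0,0,-112,0,0,0,-128,0,0,0,-138,0,0,0,-138,0,0])

```text
clock: 7.88
tcp_pos: [0.4276, -0.0641, 0.0616]
orientation: [2.156, 2.282, 0.002]
contact_force: [-2.0, -2.0, 10.5]
grip_width: 0.0104
```

Call:
send_rows(moves=[0,-2,0,0,0,-4,0,0,0,-5,0,0,0,-5,0,0])

```text
clock: 8.38
tcp_pos: [0.4264, -0.0642, 0.0616]
orientation: [2.152, 2.28, 0.009]
contact_force: [7.0, -2.8, -0.7]
grip_width: 0.0102
```

Call:
send_rows(moves=[0,4,0,0,0,4,0,0,0,4,-20,0,0,4,-70,0,-20,30,-125,0,-40,90,-170,0,-60,140,-190,0,-60,145,-190,0], hand=0.6)

```text
clock: 9.38
tcp_pos: [0.5739, -0.1164, 0.2519]
orientation: [2.156, 2.281, 0.003]
contact_force: [-0.0, 0.9, -0.4]
grip_width: 0.0343
```

```bash
python3 -c "
from h import *
to([CB(-52,0,100)])
grab('wrist','i_w');grab('side','i_s');grab('scene','i_sc')
"
```

```text
shift [ 60.5  -3.7 151.9] toolx heading 93.24 tcp [ 0.5739 -0.1164  0.2519] F [-0.   0.9 -0.4] t 9.375 w 0.0343
```

View pics/i_w.png

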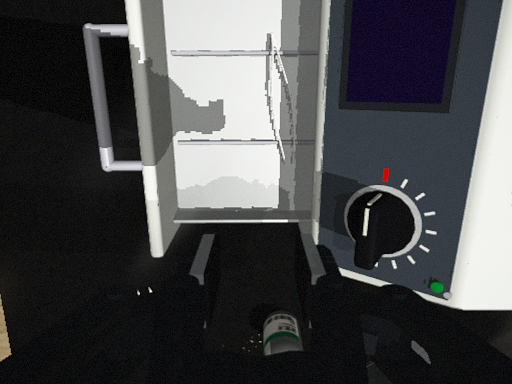

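View pics/i_sc.png

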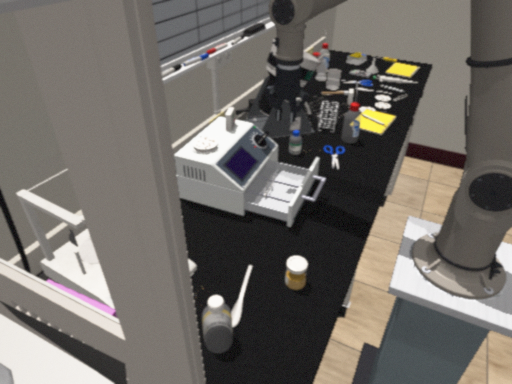

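```bash
python3 -c "
from h import *
C=load('wrist')
def tocab(P): 
    d=P[:2]-Q[:2]; c,s=np.cos(Q[2]),np.sin(Q[2]); return np.array([c*d[0]+s*d[1],-s*d[0]+c*d[1]])*1e3
for n,u,z in [('fc top',(268,36),.034),('top r',(272,36),.034),('mid l',(266,80),.034),('mid r',(292,105),.034),('bot',(284,160),.034),('rail1 L',(172,53),.03),('rail2 L',(176,142),.03),('plate top inner',(150,40),.096),('floor front',(168,10),.022),('plate in',(166,40),.05)]: print(n,tocab(atz(*C,u,z)).round(1))
im=cv2.imread('pics/i_w.png')[0:240,130:340];cv2.imwrite('pics/i2.png',cv2.resize(im,None,fx=2.5,fy=2.5,interpolation=cv2.INTER_CUBIC))
"
```

```text
fc top [-37.9  59.2]
top r [-34.   59.2]
mid l [-39.5  18.6]
mid r [-12.7  -5.8]
bot [-19.6 -63.2]
rail1 L [-132.8   44.2]
rail2 L [-134.9  -44.4]
plate top inner [-134.7   48.4]
floor front [-135.7   84.2]
plate in [-133.    53.8]
```

View pics/i2.png

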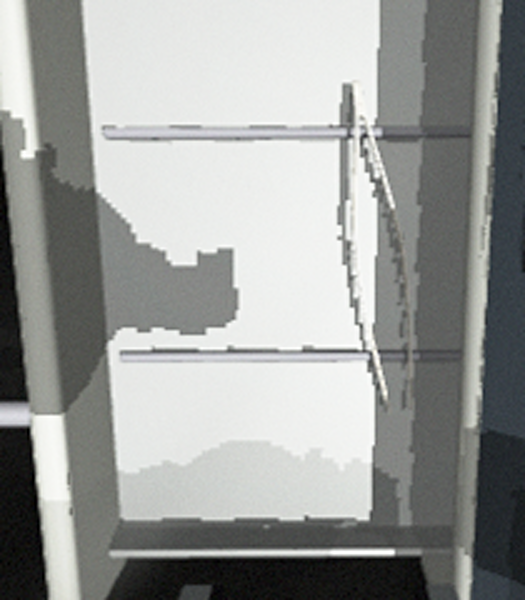

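Call:
send_rows(moves=[50,-10,0,-2,110,-20,0,-4,170,-30,0,-6,230,-42,0,-8,290,-53,0,-10,350,-64,0,-12,400,-74,10,-13,421,-77,20,-13], hand=0.4)

```text
clock: 10.52
tcp_pos: [0.4663, 0.3033, 0.2293]
orientation: [-1.876, -2.518, 0.002]
contact_force: [-0.0, -1.0, 0.4]
grip_width: 0.0512
```

Call:
send_rows(moves=[0,0,0,0,0,0,0,0])

```text
clock: 10.78
tcp_pos: [0.4697, 0.2987, 0.2301]
orientation: [1.885, 2.512, -0.003]
contact_force: [0.3, -0.7, -0.6]
grip_width: 0.0513
```

```bash
python3 -c "
from h import *
to([[.471,.356,.05]])
grab('wrist','j_w')
"
```

```text
shift [ 54.9  17.4 180. ] toolx heading 106.23 tcp [0.4697 0.2987 0.2301] F [ 0.3 -0.7 -0.6] t 10.775 w 0.0513
```

View pics/j_w.png

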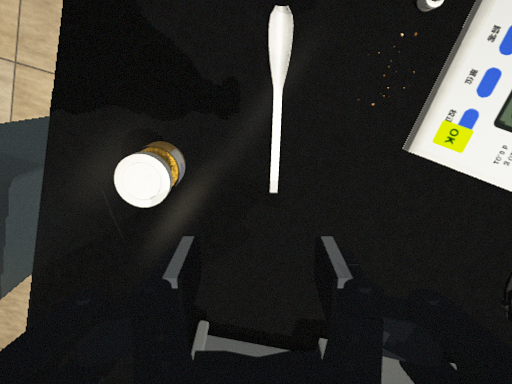

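```bash
python3 -c "
from h import *
C=load('wrist')
a=atz(*C,(281,6),.0045);b=atz(*C,(273.5,192),.0045);print(a,b,np.linalg.norm(a-b),'heading',np.degrees(np.arctan2(*(a-b)[[1,0]])))
c=(a+b)/2; c[2]=.003;print(c,proj(*C,c)); to([c,c+[0,0,.08]])
print('jar',atz(*C,(143,180),.072))
im=cv2.imread('pics/j_w.png')[60:200,240:310];cv2.imwrite('pics/j2.png',cv2.resize(im,None,fx=4,fy=4,interpolation=cv2.INTER_CUBIC))
"
```

```text
[0.45048109 0.44641072 0.0045    ] [0.49863311 0.26417556 0.0045    ] 0.18848944638767012 heading 104.80100368069384
[0.4745571  0.35529314 0.003     ] [[276.88750502 105.96614042]]
 shift [ 53.5  20.  227.3]  shift [ 53.4  20.  147.3] toolx heading 106.18 tcp [0.4702 0.2986 0.2304] F [0.1 0.2 0.3] t 10.825 w 0.0514
jar [0.37226191 0.26139287 0.072     ]
```

View pics/j2.png

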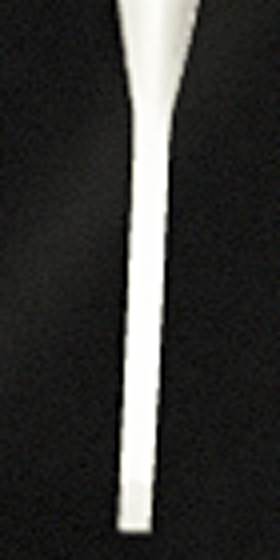

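Call:
send_rows(moves=[20,8,30,1.4,45,18,80,1.4,53,20,125,1.4,53,20,145,1.4,53,20,145,1.4], hand=0.65)

```text
clock: 11.45
tcp_pos: [0.4741, 0.3548, 0.084]
orientation: [-1.917, -2.489, 0.006]
contact_force: [-0.0, 0.6, 0.6]
grip_width: 0.03
```

```bash
python3 -c "
from h import *
to([[.4745,.3553,.004]])
grab('wrist','k_w');grab('scene','k_sc')
C=load('wrist');print(proj(*C,[[.4745,.3553,.0045],[.4986,.2642,.0045]]))
cv2.imwrite('pics/k.png',cv2.vconcat([cv2.imread('pics/k_w.png')[100:],cv2.imread('pics/k_sc.png')[170:]]))
"
```

```text
shift [ 0.6  0.7 80. ] toolx heading 104.79 tcp [0.4741 0.3548 0.084 ] F [-0.   0.6  0.6] t 11.45 w 0.03
[[258.40090098 197.94214093]
 [258.35066379 315.45563643]]
```

View pics/k.png

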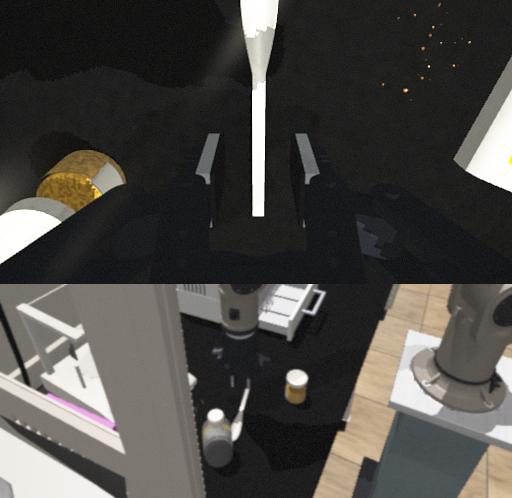

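Call:
send_rows(moves=[0,1,30,0,0,1,55,0,0,1,70,0,0,1,78,0,0,1,80,0,0,1,80,0])

```text
clock: 12.3
tcp_pos: [0.4757, 0.3577, 0.006]
orientation: [1.915, 2.49, 0.002]
contact_force: [0.2, -1.0, 0.4]
grip_width: 0.0298
```

Call:
send_rows(moves=[0,0,0,0,0,0,0,0,0,0,0,0,0,0,0,0,0,0,0,0], hand=1, newtons=40)

```text
clock: 12.92
tcp_pos: [0.4758, 0.3577, 0.0061]
orientation: [1.915, 2.49, 0.002]
contact_force: [-0.5, -0.8, 5.5]
grip_width: 0.0157
```

Call:
send_rows(moves=[0,0,-10,0,0,0,-35,0,0,0,-70,0,0,0,-80,0,0,0,-80,0])

```text
clock: 13.55
tcp_pos: [0.4755, 0.3574, 0.0858]
orientation: [1.915, 2.49, 0.002]
contact_force: [-0.2, -0.5, 0.1]
grip_width: 0.0161
```

```bash
python3 -c "
from h import *
to([CB(-88,0,100)])
grab('wrist','l_w');grab('scene','l_sc');grab('side','l_s')
cv2.imwrite('pics/l.png',cv2.vconcat([cv2.imread('pics/l_w.png')[80:],cv2.imread('pics/l_sc.png')[170:340]]))
"
```

```text
shift [-416.1  -53.   -14.4] toolx heading 104.89 tcp [0.4755 0.3574 0.0858] F [-0.2 -0.5  0.1] t 13.55 w 0.0161
```

View pics/l.png

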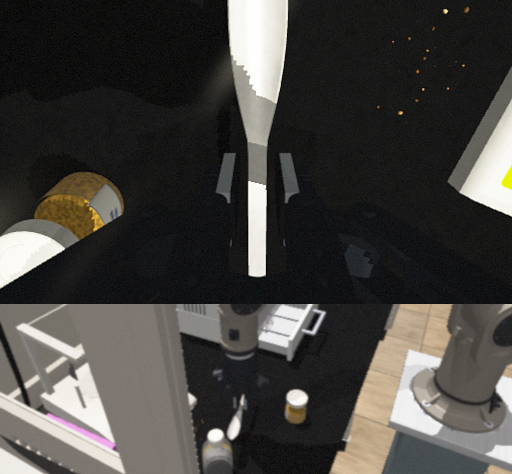

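```bash
python3 -c "
from h import *
C=load('wrist')
d=np.array([-.0003,-.0003,.0798])
for P in ([.4986,.2642,.0045],[.4745,.3553,.0045],[.4505,.4464,.0045]): print(proj(*C,np.array(P)+d))
print(proj(*load('scene'),np.array([[.4986,.2642,.0045],[.4505,.4464,.0045]])+d))
im=cv2.imread('pics/l_sc.png')[200:300,180:320];cv2.imwrite('pics/l2.png',cv2.resize(im,None,fx=5,fy=5,interpolation=cv2.INTER_CUBIC))
"
```

```text
[[253.74426226 412.11919275]]
[[253.39017486 256.00578559]]
[[253.14201098  36.25497349]]
[[250.37957415 243.64482072]
 [231.47162648 303.71803931]]
```

View pics/l2.png

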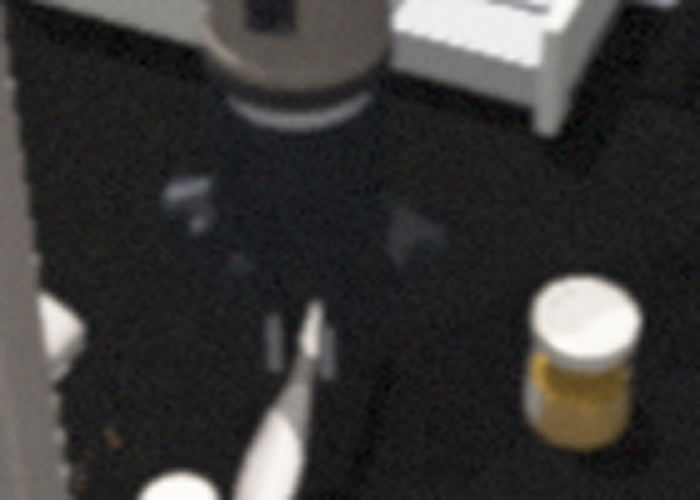

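```bash
python3 -c "
from h import *
a=cv2.imread('pics/l_w.png');b=cv2.imread('pics/l_sc.png')[230:340,180:310]
cv2.imwrite('pics/l3.png',cv2.hconcat([cv2.resize(a,(430,322)),cv2.resize(b,(370,322),interpolation=cv2.INTER_CUBIC)]))
"
```

```text
(no output)
```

View pics/l3.png

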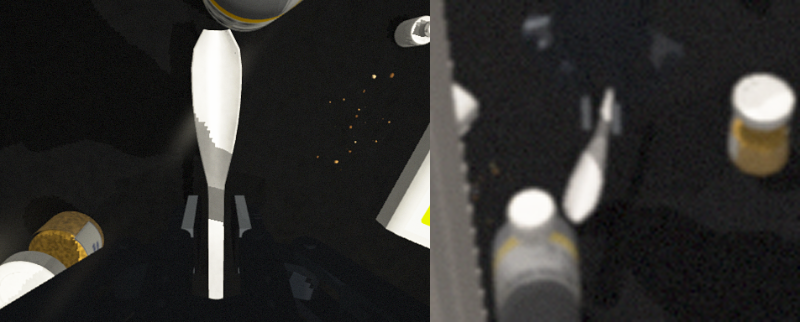

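Call:
send_rows(moves=[-20,-2,-40,0,-70,-8,-74,2,-130,-16,-74,4,-190,-24,-74,6,-250,-32,-74,8,-310,-40,-74,10,-370,-47,-74,11.6,-414,-53,-74,11.6])

```text
clock: 14.7
tcp_pos: [0.5299, -0.0595, 0.1583]
orientation: [-2.159, -2.281, 0.003]
contact_force: [0.1, 0.6, -1.3]
grip_width: 0.016
```

Call:
send_rows(moves=[0,0,0,0,0,0,0,0])

```text
clock: 14.95
tcp_pos: [0.53, -0.0558, 0.1584]
orientation: [-2.155, -2.284, 0.001]
contact_force: [-0.6, 0.9, -0.8]
grip_width: 0.0161
```

```bash
python3 -c "
from h import *
to([CB(-88,2,37)])
grab('wrist','m_w');grab('scene','m_sc');grab('side','m_s')
a=cv2.imread('pics/m_w.png');b=cv2.imread('pics/m_sc.png')[130:240,200:330];c=cv2.imread('pics/m_s.png')[130:280,220:390]
cv2.imwrite('pics/m.png',cv2.vconcat([cv2.resize(a,(400,300)),cv2.hconcat([cv2.resize(b,(400,300),interpolation=cv2.INTER_CUBIC)])]))
cv2.imwrite('pics/mb.png',cv2.resize(c,None,fx=4,fy=4,interpolation=cv2.INTER_CUBIC))
"
```

```text
shift [ -0.8   1.4 121.4] toolx heading 93.31 tcp [ 0.53   -0.0558  0.1584] F [-0.6  0.9 -0.8] t 14.95 w 0.0161
```

View pics/m.png

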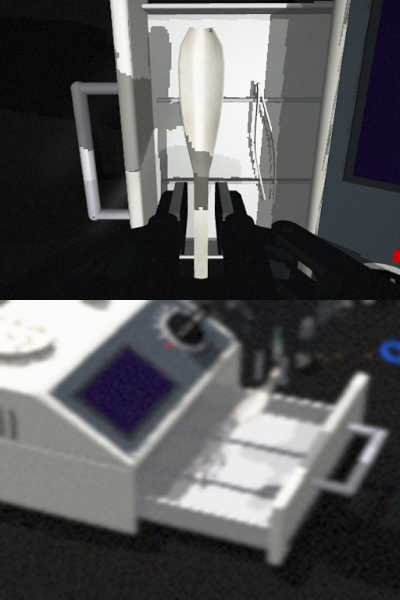

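View pics/mb.png

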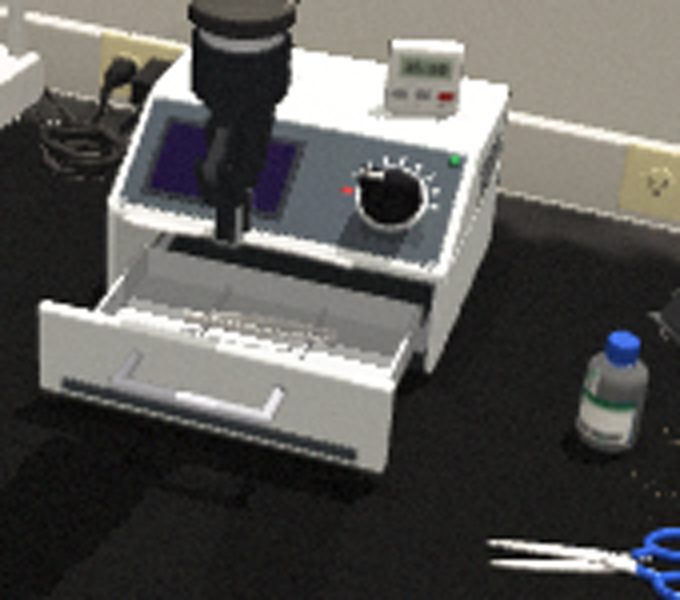

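```bash
python3 -c "
from h import *
D=load('side')
P=np.array([[-88,y,157] for y in (-93,-2,93)])
print((proj(*D,np.array([CB(*p) for p in P]))-(220,130))*4)
print(proj(*load('wrist'),np.array([CB(*p) for p in P]))*400/512)
"
```

```text
[[352.03765253 259.15663759]
 [240.53352522 235.40218216]
 [129.05146451 211.65242772]]
[[202.87520648 321.50496145]
 [203.36941966 204.11772579]
 [204.09230523  32.41542665]]
```

Call:
send_rows(moves=[-1,1,40,0,-1,1,75,0,-1,1,100,0,-1,1,110,0,-1,1,116,0,-1,1,120,0,-1,1,122,0,-1,1,122,0])

```text
clock: 16.1
tcp_pos: [0.5318, -0.0574, 0.0376]
orientation: [2.156, 2.284, 0.001]
contact_force: [0.0, -0.4, 0.1]
grip_width: 0.016
```

Call:
send_rows(moves=[0,0,1,0,0,0,2,0,0,0,2,0])

```text
clock: 16.48
tcp_pos: [0.5324, -0.0574, 0.0361]
orientation: [2.156, 2.283, 0.002]
contact_force: [-0.9, 0.4, 6.4]
grip_width: 0.0162
```

Call:
send_rows(moves=[0,0,-1,0,0,0,-1,0,0,0,-1,0], hand=0.65)

```text
clock: 16.85
tcp_pos: [0.5314, -0.0574, 0.0362]
orientation: [-2.156, -2.284, 0.0]
contact_force: [0.3, 0.8, -0.2]
grip_width: 0.0302
```

Call:
send_rows(moves=[0,0,-10,0,0,0,-30,0,0,0,-70,0,0,-10,-110,0,0,-60,-130,0,0,-80,-130,0])

```text
clock: 17.6
tcp_pos: [0.4504, -0.0623, 0.1683]
orientation: [2.156, 2.282, 0.002]
contact_force: [-0.2, 0.4, -0.1]
grip_width: 0.0298
```

```bash
python3 -c "
from h import *
h=Q[4]*1e3-140
to([CB(h-25,0,140),CB(h-25,0,58)])
grab('wrist','n_w');grab('scene','n_sc');grab('side','n_s')
a=cv2.imread('pics/n_w.png');b=cv2.imread('pics/n_sc.png')[130:240,200:330];c=cv2.imread('pics/n_s.png')[170:260,220:350]
cv2.imwrite('pics/n.png',cv2.vconcat([cv2.hconcat([cv2.resize(a,(400,300)),cv2.resize(b,(400,300),interpolation=cv2.INTER_CUBIC)]),cv2.resize(c,(800,300),interpolation=cv2.INTER_CUBIC)]))
"
```

```text
shift [ -0.6 -49.8  28.2]  shift [ -0.5 -50.  110.2] toolx heading 93.27 tcp [ 0.4504 -0.0623  0.1683] F [-0.2  0.4 -0.1] t 17.6 w 0.0298
```

View pics/n.png

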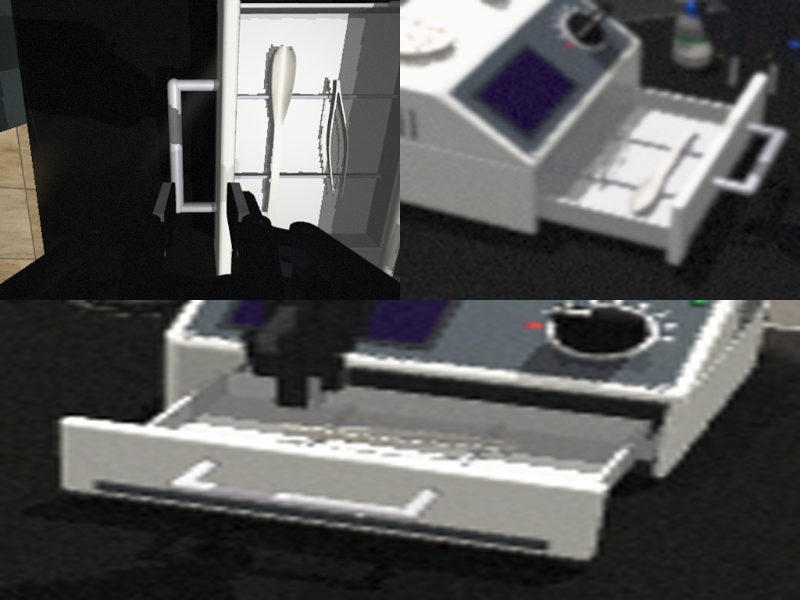

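```bash
python3 -c "
from h import *
h=Q[4]*1e3-140
to([CB(h+40-20,0,84),CB(h+40+140-14.5,0,84)])"
```

```text
shift [-0.8 -5.8 83.1]  shift [ -0.9 139.7  83.3] toolx heading 93.28 tcp [ 0.4513 -0.0621  0.1671] F [1.4 0.8 0.3] t 17.75 w 0.0298
```

Call:
send_rows(moves=[0,-10,0,0,0,-10,0,0,0,-10,30,0,0,-10,60,0,0,-10,80,0,0,-10,83,0], hand=1)

```text
clock: 18.5
tcp_pos: [0.4411, -0.0624, 0.082]
orientation: [-2.155, -2.283, 0.003]
contact_force: [-0.5, 0.2, 0.7]
grip_width: -0.0
```

Call:
send_rows(moves=[0,10,0,0,0,30,0,0,0,52,0,0,0,74,0,0,0,96,0,0,0,116,0,0,0,132,0,0,0,138,0,0])

```text
clock: 19.5
tcp_pos: [0.5811, -0.0544, 0.084]
orientation: [2.156, 2.284, 0.002]
contact_force: [-2.1, 0.7, 0.5]
grip_width: 0.0001
```

```bash
python3 -c "
from h import *
h=Q[4]*1e3
to([CB(h+40-14.5,0,84)])
grab('wrist','o_w')
"
```

```text
shift [-1.2  9.8 -0. ] toolx heading 93.31 tcp [ 0.5811 -0.0544  0.084 ] F [-2.1  0.7  0.5] t 19.5 w 0.0001
```

View pics/o_w.png

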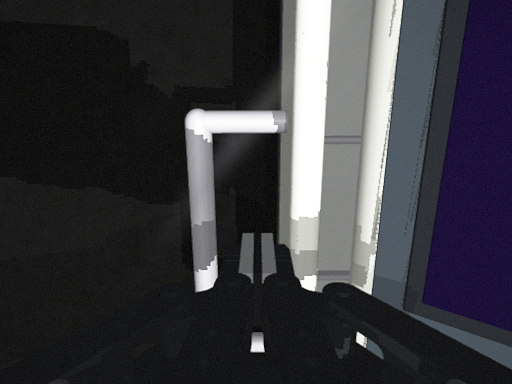

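Call:
send_rows(moves=[0,4,0,0,0,8,0,0,0,11,0,0,0,14,0,0,0,14,0,0])

```text
clock: 20.18
tcp_pos: [0.5927, -0.0539, 0.0831]
orientation: [-2.156, -2.283, 0.002]
contact_force: [-4.7, 0.5, 3.4]
grip_width: -0.0002
```

Call:
send_rows(moves=[0,2,0,0,0,4,0,0,0,5,0,0,0,5,0,0])

```text
clock: 20.68
tcp_pos: [0.593, -0.0539, 0.0828]
orientation: [-2.152, -2.278, 0.012]
contact_force: [-18.3, -0.1, 15.7]
grip_width: -0.0
```

Call:
send_rows(moves=[0,-5,0,0,0,-30,0,0,0,-60,-40,0,-60,-60,-100,0,-60,-60,-120,0,-60,-60,-120,0])

```text
clock: 21.42
tcp_pos: [0.5447, -0.1191, 0.2067]
orientation: [2.155, 2.276, 0.007]
contact_force: [0.3, 0.4, -0.8]
grip_width: -0.0002
```

```bash
python3 -c "
from h import *
h=Q[4]*1e3
grab('wrist','p_w');grab('scene','p_sc');grab('side','p_s')
for n in ('side','scene','wrist'): print(n,proj(*load(n),[CB(h,57,70),CB(h,-57,70)]).round(1).tolist(),proj(*load(n),[CB(h-5,57,70)]).round(1).tolist())
a=cv2.imread('pics/p_w.png')[:300];b=cv2.imread('pics/p_sc.png')[130:220,200:310];c=cv2.imread('pics/p_s.png')[160:230,235:345]
cv2.imwrite('pics/p.png',cv2.vconcat([cv2.hconcat([cv2.resize(a,(400,234)),cv2.resize(b,(400,234),interpolation=cv2.INTER_CUBIC)]),cv2.resize(c,(550,350),interpolation=cv2.INTER_CUBIC)[:, :].copy() if 0 else cv2.copyMakeBorder(cv2.resize(c,(550,350),interpolation=cv2.INTER_CUBIC),0,0,0,250,0)]))
to([CB(h,0,140)])
"
```

```text
side [[265.7, 202.6], [298.2, 209.9]] [[265.2, 203.3]]
scene [[270.7, 187.8], [283.1, 169.8]] [[272.2, 188.2]]
wrist [[288.5, 22.5], [285.2, 171.6]] [[281.7, 22.5]]
 shift [58.1 27.2 62.5] toolx heading 93.35 tcp [ 0.5418 -0.1161  0.2025] F [-0.2 -0.3  0.3] t 21.575 w 0.0001
```

View pics/p.png

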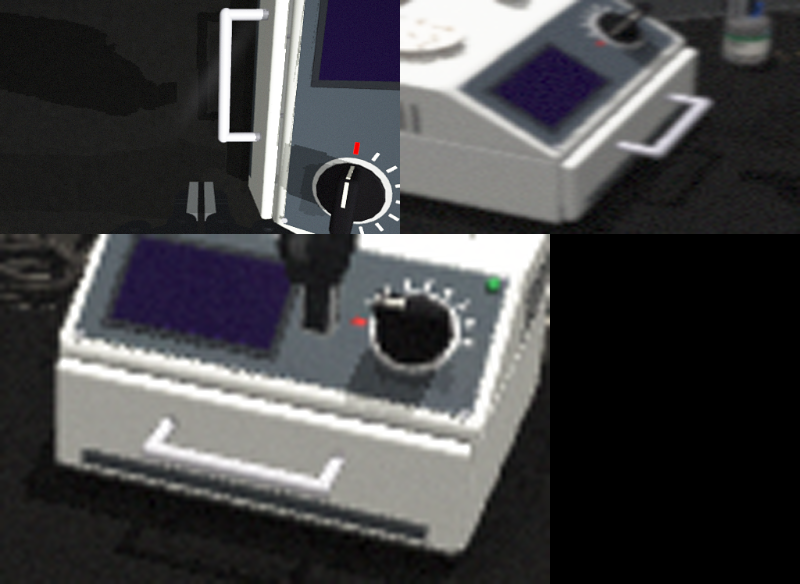

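View pics/p_w.png

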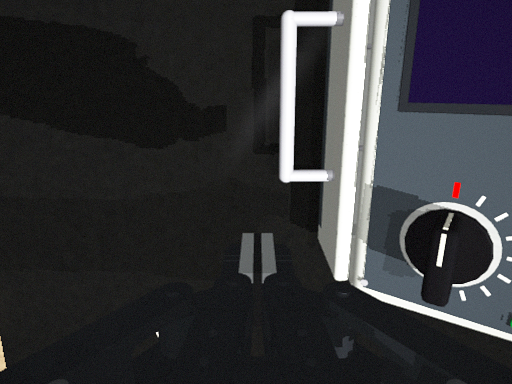

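```bash
python3 -c "
from h import *
h=Q[4]*1e3
to([CB(h-35,0,58),CB(h-20,0,58)])"
```

```text
shift [ 58.1  -7.8 144.5]  shift [ 58.1   7.2 144.5] toolx heading 93.35 tcp [ 0.5418 -0.1161  0.2025] F [-0.2 -0.3  0.3] t 21.575 w 0.0001
```

Call:
send_rows(moves=[30,-8,30,0,58,-8,80,0,58,-8,130,0,58,-8,144,0,58,0,144,0,58,5,144,0,58,8,144,0,58,11,144,0])

```text
clock: 22.58
tcp_pos: [0.5479, -0.0588, 0.0606]
orientation: [-2.156, -2.282, 0.004]
contact_force: [-14.7, -0.1, 17.1]
grip_width: -0.0
```

Call:
send_rows(moves=[0,2,0,0,0,4,0,0,0,5,0,0,0,5,0,0])

```text
clock: 23.08
tcp_pos: [0.5481, -0.0588, 0.0604]
orientation: [-2.152, -2.277, 0.014]
contact_force: [-22.8, 1.0, 25.2]
grip_width: 0.0001
```

Call:
send_rows(moves=[0,-8,0,0,0,-20,0,0,0,-20,-30,0,0,-10,-80,0,-40,20,-120,0,-50,40,-120,0])

```text
clock: 23.82
tcp_pos: [0.6008, -0.109, 0.1839]
orientation: [2.155, 2.275, 0.007]
contact_force: [0.6, -0.3, -0.1]
grip_width: 0.0
```

```bash
python3 -c "
from h import *
to([K(-58,28,-10),K(-50,28,-8),K(-41.5,28,-3),K(-35.8,29.6,1),K(-30,28.3,5),K(-25,24.4,8.5),K(-22.9,21.3,10)])"
```

```text
shift [-7.3 12.2 53.6]  shift [-7.3 20.2 51.7]  shift [-7.3 28.7 46.8]  shift [-5.7 34.5 42.8]  shift [-7.  40.3 38.9]  shift [-10.9  45.4  35.4]  shift [-14.   47.5  33.9] toolx heading 93.1 tcp [ 0.6008 -0.109   0.1839] F [ 0.6 -0.3 -0.1] t 23.825 w 0.0
```

Call:
send_rows(moves=[-7,12,10,0,-7,12,35,0,-7,12,53,0,-7,12,53,0,-7,12,53,0])

```text
clock: 24.45
tcp_pos: [0.61, -0.1117, 0.1266]
orientation: [2.156, 2.285, 0.0]
contact_force: [1.5, 0.1, 1.1]
grip_width: 0.0
```

```bash
python3 look.py q; python3 -c "
from h import *
to([K(-58,28,-10),K(-50,28,-8),K(-41.5,28,-3),K(-35.8,29.6,1),K(-30,28.3,5),K(-25,24.4,8.5),K(-22.9,21.3,10)])"
```

```text
0 [[444.0, 605.0], [461.0, 456.0]]
22.5 [[444.0, 605.0], [536.0, 500.0]]
45 [[444.0, 605.0], [600.0, 565.0]]
67.5 [[444.0, 605.0], [639.0, 639.0]]
90 [[444.0, 605.0], [644.0, 707.0]]
112.5 [[444.0, 605.0], [616.0, 754.0]]
 shift [-18.2  61.2 -47.1] toolx heading 93.31 tcp [ 0.6104 -0.1119  0.1272] F [0.2 0.2 1.1] t 24.55 w -0.0002
 shift [-4.1  3.2 -3.2]  shift [-4.1 11.2 -5.2]  shift [ -4.1  19.7 -10.2]  shift [ -2.5  25.4 -14.2]  shift [ -3.9  31.2 -18.2]  shift [ -7.8  36.2 -21.7]  shift [-10.9  38.3 -23.2] toolx heading 93.31 tcp [ 0.6104 -0.1119  0.1272] F [0.2 0.2 1.1] t 24.55 w -0.0002
```

View pics/q.png

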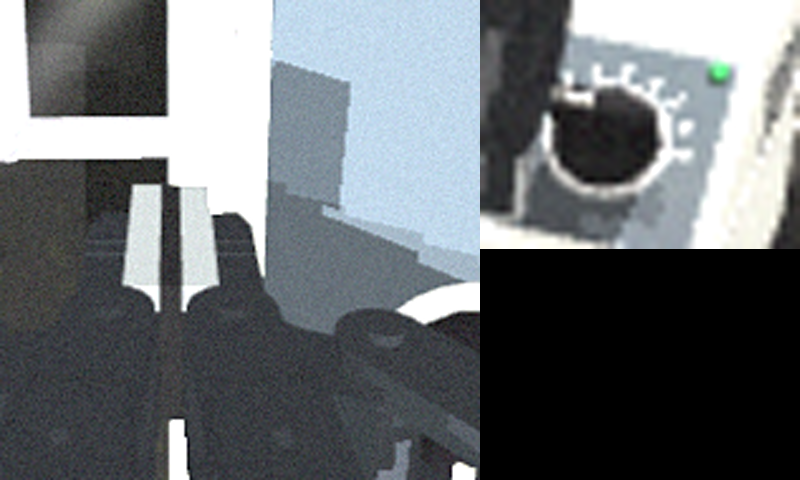

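Call:
send_rows(moves=[-4,6,-4,0,-4,12,-6,0,-4,16,-8,0,-4,20,-11,0,-3,23,-13,0,-3,26,-15,0,-4,29,-17,0,-4,31,-18,0])

```text
clock: 25.55
tcp_pos: [0.6362, -0.1134, 0.1414]
orientation: [-2.151, -2.278, 0.01]
contact_force: [-7.0, 2.0, 0.8]
grip_width: 0.0001
```

```bash
python3 look.py s;  python3 -c "
from h import *
im=cv2.imread('pics/s_s.png')[150:210,285:355];im2=cv2.imread('pics/s_w.png')[130:384,150:450];cv2.imwrite('pics/s3.png',cv2.hconcat([cv2.resize(cv2.convertScaleAbs(im,alpha=1.5,beta=20),(400,343),interpolation=cv2.INTER_CUBIC),cv2.resize(cv2.convertScaleAbs(im2,alpha=2),(400,343))]))"
```

```text
0 [[247.0, 505.0], [251.0, 367.0]]
22.5 [[247.0, 505.0], [309.0, 402.0]]
45 [[247.0, 505.0], [360.0, 458.0]]
67.5 [[247.0, 505.0], [394.0, 524.0]]
90 [[247.0, 505.0], [402.0, 586.0]]
112.5 [[247.0, 505.0], [384.0, 632.0]]
 shift [-15.1  33.  -31.7] toolx heading 93.32 tcp [ 0.6385 -0.1133  0.1429] F [-6.6  1.1 -1.6] t 25.65 w -0.0001
```

View pics/s3.png

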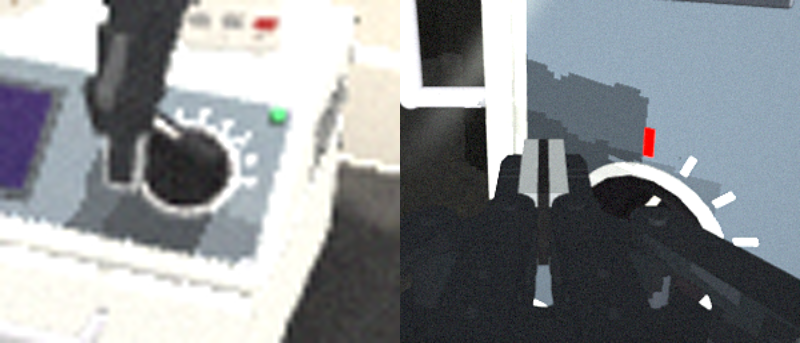

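Call:
send_rows(moves=[-1,2,-1,0,-2,4,-2,0,-4,6,-4,0,-5,8,-5,0,-5,8,-5,0])

```text
clock: 26.28
tcp_pos: [0.6462, -0.1159, 0.1477]
orientation: [-2.149, -2.281, 0.004]
contact_force: [-8.5, 5.9, -1.1]
grip_width: 0.0
```

```bash
cat > look2.py <<'E'
from h import *
import sys
n=sys.argv[1]
grab('side',n+'_s');grab('wrist',n+'_w')
D=load('side')
im=cv2.imread(f'pics/{n}_s.png')[155:200,295:345];im=cv2.resize(cv2.convertScaleAbs(im,alpha=1.5,beta=20),None,fx=10,fy=10,interpolation=cv2.INTER_CUBIC)
for th in (45,67.5,78.75,90,112.5):
    q=np.deg2rad(th); a,b=((proj(*D,knobpt(Q[:3],np.array([10,25])*np.cos(q),np.array([10,25])*np.sin(q),41))-(295,155)+.5)*10).astype(int)
    cv2.line(im,tuple(map(int,a)),tuple(map(int,b)),(0,0,255) if th==90 else (255,0,0),1)
cv2.imwrite(f'pics/{n}.png',im)
to([K(-30,28.3,5),K(-25,24.4,8.5),K(-22.9,21.3,10)])
E
python3 look2.py t
```

```text
shift [ 2.2 -4.4  2.3]  shift [-1.7  0.6 -1.2]  shift [-4.8  2.7 -2.8] toolx heading 93.4 tcp [ 0.6462 -0.1159  0.1477] F [-8.4  5.5 -0. ] t 26.375 w -0.0002
```

View pics/t.png

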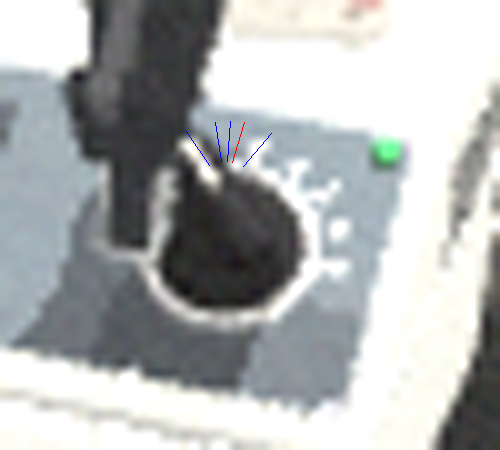

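Call:
send_rows(moves=[-2,2,-1.5,0,-4,3,-2,0,-6,4,-3,0,-8,5,-3.5,0,-8,5,-3.5,0])

```text
clock: 27.0
tcp_pos: [0.6525, -0.1209, 0.1512]
orientation: [-2.146, -2.282, -0.0]
contact_force: [-7.0, 10.8, -0.4]
grip_width: 0.0001
```

```bash
python3 look2.py u
```

```text
shift [  7.6 -10.3   5.9]  shift [ 3.7 -5.3  2.4]  shift [ 0.6 -3.2  0.9] toolx heading 93.52 tcp [ 0.6525 -0.1209  0.1512] F [-6.5  9.4 -0.8] t 27.1 w 0.0001
```

View pics/u.png

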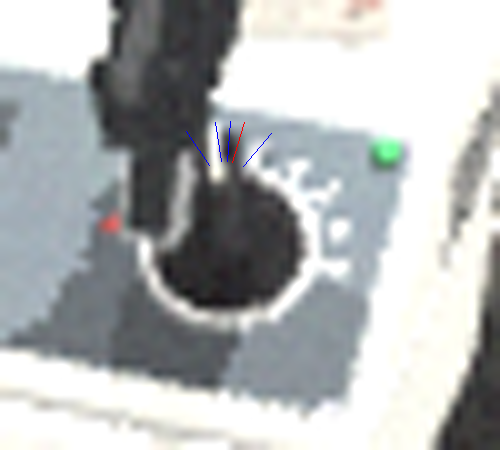

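View pics/u_w.png

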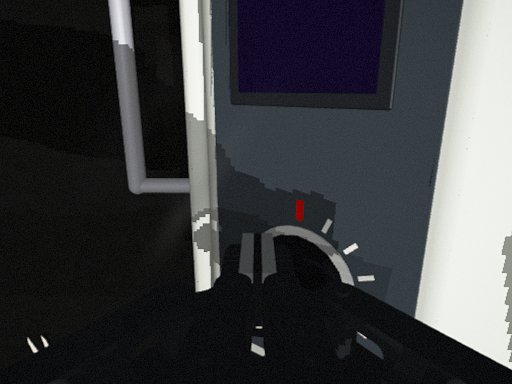

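Call:
send_rows(moves=[-1.5,0.5,-0.5,0,-3,1,-0.5,0,-4,1,-0.5,0,-4,1,-0.5,0])

```text
clock: 27.6
tcp_pos: [0.6527, -0.1214, 0.1513]
orientation: [-2.14, -2.281, -0.001]
contact_force: [-10.3, 15.6, 1.1]
grip_width: -0.0001
```

```bash
python3 look2.py v
```

```text
shift [  8.1 -10.5   6.1]  shift [ 4.2 -5.5  2.5]  shift [ 1.1 -3.5  1. ] toolx heading 93.65 tcp [ 0.6528 -0.1214  0.1513] F [-10.4  15.8   1. ] t 27.7 w -0.0002
```

View pics/v.png

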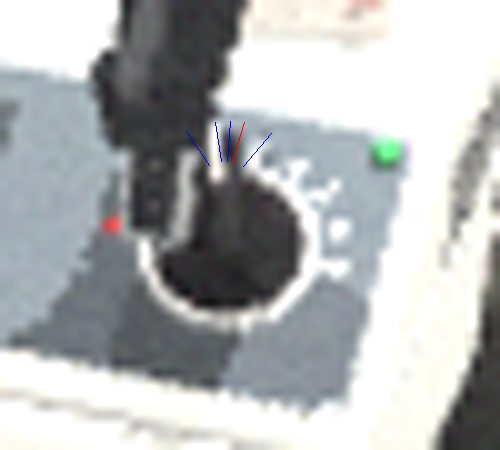

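Call:
send_rows(moves=[8,-2,0,0,15,-5,-20,-5,15,-5,-60,-15,15,-5,-60,-25,15,-5,-60,-35,15,-5,-60,-45,15,-5,-60,-55,15,-5,-60,-65], hand=0.5)

```text
clock: 28.7
tcp_pos: [0.6505, -0.1155, 0.2135]
orientation: [0.582, 3.086, 0.0]
contact_force: [-0.8, -0.7, 0.1]
grip_width: 0.0422
```

Call:
send_rows(moves=[0,0,0,-10,0,0,0,-20,0,0,0,-25,0,0,0,-25])

```text
clock: 29.2
tcp_pos: [0.6504, -0.1156, 0.2135]
orientation: [-0.089, 3.14, 0.0]
contact_force: [-0.6, 0.2, -0.1]
grip_width: 0.0426
```

```bash
python3 look2.py w; python3 -c "
from h import *
to([K(-14,0,60),K(-14,0,20)])
m,w=load('wrist')
for th in (45,67.5,90):
  q=np.deg2rad(th);print(th,proj(m,w,np.vstack([knobpt(Q[:3],s*np.cos(q),s*np.sin(q),41) for s in (0,25)])).round().tolist())
"
```

```text
shift [ 8.5  2.2 68. ]  shift [ 3.5 -1.7 64.5]  shift [ 1.4 -4.8 63. ] toolx heading -176.81 tcp [ 0.6503 -0.1156  0.2134] F [-0.6 -0.5 -0.4] t 29.3 w 0.0427
 shift [ -7.6 -26.1  13. ]  shift [ -7.6 -26.1  53. ] toolx heading -176.81 tcp [ 0.6503 -0.1156  0.2134] F [-0.6 -0.5 -0.4] t 29.3 w 0.0427
45 [[210.0, 217.0], [240.0, 248.0]]
67.5 [[210.0, 217.0], [225.0, 258.0]]
90 [[210.0, 217.0], [208.0, 262.0]]
```

View pics/w.png

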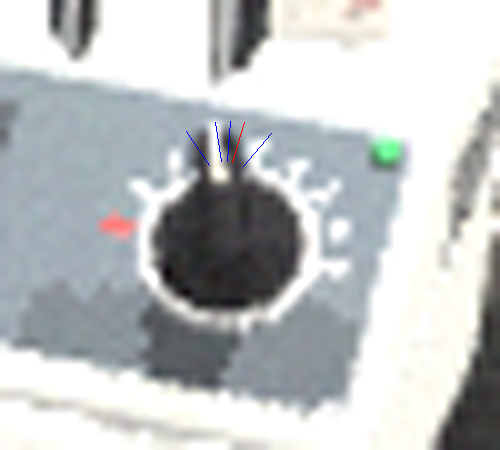

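View pics/w_w.png

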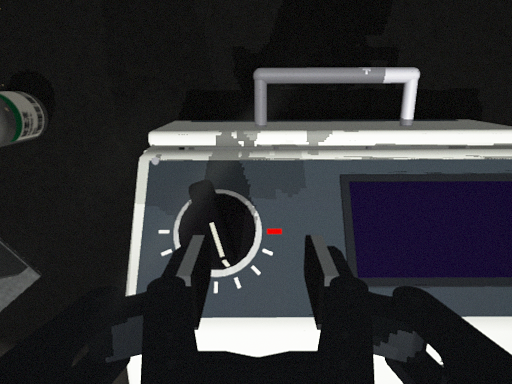

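Call:
send_rows(moves=[-4,-14,0,0,-7.5,-26,0,0,-7.5,-26,15,0,-7.5,-26,35,0,-7.5,-26,48,0,-7.5,-26,53,0,-7.5,-26,53,0])

```text
clock: 30.18
tcp_pos: [0.659, -0.1408, 0.1599]
orientation: [0.091, -3.14, -0.0]
contact_force: [-0.1, -0.2, -0.2]
grip_width: 0.0427
```

Call:
send_rows(moves=[0,0,0,0,0,0,0,0,0,0,0,0,0,0,0,0,0,0,0,0], hand=1, newtons=30)

```text
clock: 30.8
tcp_pos: [0.66, -0.142, 0.1615]
orientation: [-0.089, 3.138, -0.002]
contact_force: [-0.1, -2.1, 5.9]
grip_width: 0.0142
```

```bash
python3 look2.py x; python3 -c "
from h import *
to([K(-14,0,20)])"
```

```text
shift [16.7 29.1 16. ]  shift [11.6 25.2 12.5]  shift [ 9.5 22.1 11. ] toolx heading -176.75 tcp [ 0.66   -0.1421  0.1615] F [ 0.4 -3.   4.9] t 30.9 w 0.0144
 shift [0.6 0.8 1.1] toolx heading -176.75 tcp [ 0.66   -0.1421  0.1615] F [ 0.4 -3.   4.9] t 30.9 w 0.0144
```

View pics/x.png

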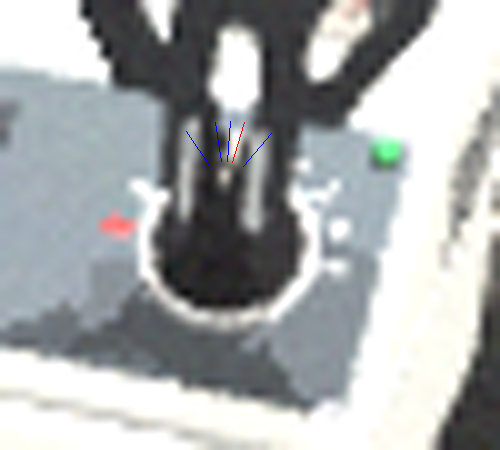

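View pics/x_w.png

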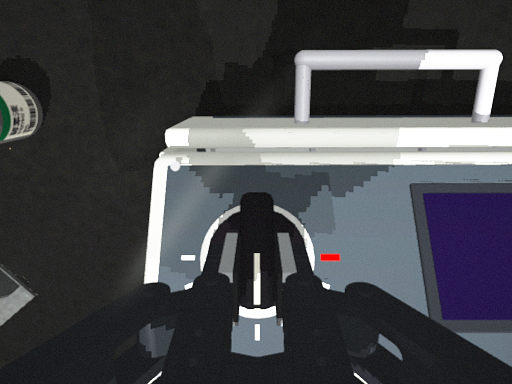

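Call:
send_rows(moves=[0,0,0,0,0,0,0,0,0,0,0,0,0,0,-15,0,0,0,-50,0,0,0,-80,0,0,0,-80,0], hand=0.5)

```text
clock: 31.78
tcp_pos: [0.661, -0.1411, 0.2445]
orientation: [-0.09, 3.134, -0.002]
contact_force: [0.4, 1.2, -0.5]
grip_width: 0.0432
```

Call:
send_rows(moves=[40,0,-10,0,60,0,-20,0,60,0,-20,0])

```text
clock: 32.15
tcp_pos: [0.5985, -0.1451, 0.2612]
orientation: [-0.089, 3.14, -0.001]
contact_force: [1.1, -0.4, 0.7]
grip_width: 0.0429
```

```bash
python3 look2.py y; python3 -c "
from h import *
grab('scene','y_sc')
m,w=load('wrist')
for th in (67.5,90,112.5):
  q=np.deg2rad(th);print(th,proj(m,w,np.vstack([knobpt(Q[:3],s*np.cos(q),s*np.sin(q),41) for s in (0,25)])).round().tolist())
"
```

```text
shift [-43.9  28.1 114.8]  shift [-48.9  24.2 111.3]  shift [-51.   21.1 109.8] toolx heading -176.7 tcp [ 0.5995 -0.1445  0.2602] F [-0.2 -0.1 -0.8] t 32.25 w 0.043
67.5 [[256.0, 259.0], [269.0, 292.0]]
90 [[256.0, 259.0], [256.0, 295.0]]
112.5 [[256.0, 259.0], [243.0, 292.0]]
```

View pics/y_s.png

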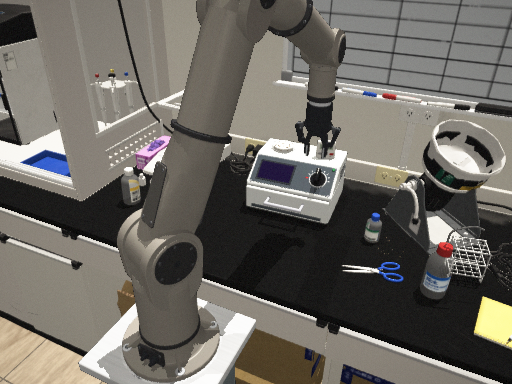

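View pics/y_w.png

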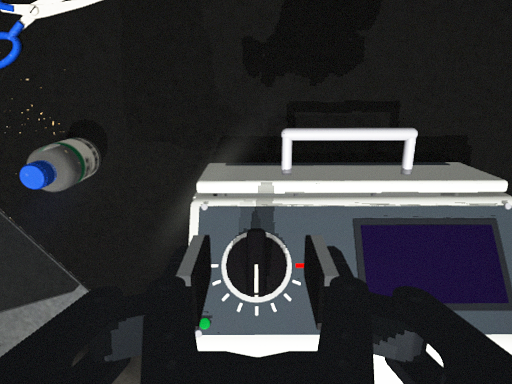

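View pics/y_sc.png

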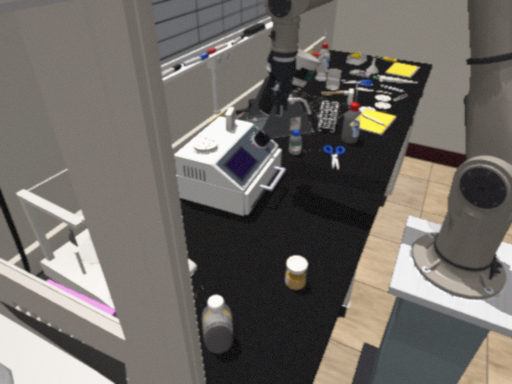

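```bash
python3 -c "
from bench import r
print(r.hand_in())"
```

```text
the job is handed in; nothing more can be done
None
```

I did the whole job in the order asked and handed it in at about 32 s on the robot's clock.

- **Selector to off:** I pushed it anticlockwise to its stop. The first push jammed at about 18 N near 20°. I backed off, moved further out along the bar and pushed again, and the pointer then lined up with the red mark.
- **Tray and scoop:** I pulled the tray about 140 mm until it hit its stop and laid the scoop flat across both rails. I let go there. Pictures showed it clear of the forceps, with a gap of roughly 3–4 cm.
- **Tray home:** I pushed on the front plate and then on the handle, and both times it met a firm stop at about 18–23 N. The handle showed 1–2 mm further in than my model of the cabinet predicted, which I put down to camera calibration. I did not see inside the tray after closing it.
- **Selector to four clicks:** Pushing with the fingers stalled at three clicks. I then closed the jaws across the bar, which squared it to 90°, and let go.

In the last pictures the pointer is on the fourth click mark and the tray is shut. The bottles, jar and scissors look as they did at the start, and the robot is touching nothing. No force reading in these moves passed about 35 N.

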